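Load the rice-cake grill and start it

ROBOT

A 6-joint arm with a two-finger parallel gripper is mounted at the origin on the work surface. World frame = base frame: x ahead of the robot, y to its left, z up, the work surface at z = 0. Lengths are in m, angles in rad, forces in N, time in s.
With the tool pointing down it reaches from about 0.375 to 0.925 m from the base axis. Payload 5.7 kg.
Tool frame: the origin (TCP) lies at the very end of the fingers, on their centre line; the grasp point (between the pads) lies 19 mm behind it (hold_point_z is the distance from the TCP to the grasp point, in m); z points along the fingers, y is the line along which they close (so a half turn about z gives the same grasp; the last joint's range is limited). The gripper opens to 85 mm and grips with 20 to 120 N. Pads are 22 mm wide; open, the fingers measure 114 mm over their backs; the gripper's body (76 mm by 85 mm) begins 54 mm behind the grasp point. The pads swing forward as they close: fully open they stand 13 mm farther back than shut.
Start: joints at [1.225, 0.359, 1.51, -0, 1.272, -0.115], TCP at [0.137, 0.584, 0.231] pointing down, gripper open.
Joint ranges: [-2.97, 2.97], [-1.01, 2.36], [0.21, 2.38], [-0.96, 4.11], [0.2, 2.71], [-2.98, 2.98]. Speed limits (rad/s): [2.39, 2.39, 3.14, 3.14, 3.14, 3.14].

INTERFACE

Orientations are given as a 3x3 rotation matrix whose columns are the frame's x, y, z axes.
In Python, from station import read_state, get_image, finish_job, find_in, hold_point_z gives the robot as it stands. The module is installed in compiled form; this text tells all that it offers.
- The arm moves only by the tool drive_tool, never from a script. Its argument "series" is a list of rows, each an object with "gripper": the finger opening in mm, from 0 to 85.4; "travel": the shift along the world's x, y, z in mm, a list of three; "twist": the turn about the world's z in rad. In form: [{"gripper": gripper, "travel": [tx, ty, tz], "twist": twist}, ...]. A call has 1 to 5 rows; each row is the pose to reach, as a shift and turn from the pose commanded when the call began; what a row does not reach only later rows make up. A row lasts 1/12 s, in which the tool goes at most 41.7 mm and 7.16 degrees, less where a joint would pass 70% of its speed; a pose out of reach is approached as far as the arm can. A call with a gripper value outside its range is refused whole. The fingers move at their own pace and stop on an object; "newtons" is the grip in N (left out, the last holds). Time passes only in rows, so rows that repeat a pose let the fingers close. It gives the time, the measured TCP pose, the force, the opening and the grip force at its end, in the units of the state.
- read_state(): the state, without advancing time (a new reading comes with each control period).
- get_image(name): name is "side" or "top" or "wrist"; returns a dict with "frame" (400x640x3 uint8, blue, green, red), "z_map" (400x640 float32, m along the optical axis (not along the pixel's ray), 0 where there is no reading), "fx", "fy", "cx", "cy" (pixels), "view" (4x4, takes a point from world to camera coordinates). Camera axes: x right, y up, looking along -z (the intrinsics and any distortion apply to the point x, -y, -z); pixel columns grow to the right and rows downward; lengths in m; the calibration is good to about 2 mm. The wrist camera is an equidistant fisheye: a pixel r from the principal point sees the ray r / f radians off the axis. A picture is of the moment at which its call begins.
- finish_job(): hands the job in; it is judged then, once.
Trained networks look in a picture, given as the dict that the camera call returned (one of the last four; its "shot" number tells which), for a name from the list of things; names that differ only in an ending like _2 or _b are one class to them, and where a whole thing is asked for, a point or a joint stands for the part that bears it (a point fixed in the world has none). Each returns a list of dicts, best first, with "score" (0 to 1); they miss things now and then, are a little off and sometimes report something else, mostly with a low value. They report only what shows in the picture. A call takes as long as a camera call. They do not tell look-alikes from the thing itself.
- find_in(label, picture): "centre" ([x, y, z] in m, in the coordinates of the camera as it stood for that picture, good to about 4 mm: the middle of the surface that is visible of it).
The state is a dict: "t": time; "joint_pos": joint angles; "joint_vel": joint speeds; "effort": joint torques, N m; "position": TCP position; "ee_rot": TCP orientation; "force": force on the tool from outside, world axes, zero at the start; "moment": the same for the moment, N m; "opening": finger opening in m; "grasp_force": force on a finger pad.
Only numpy, scipy, OpenCV 4.12 (cv2) and the standard library are available. Lean on these libraries where they do the work, as an engineer would, in place of code of your own. Each camera call takes 0.05 s, during which the arm holds its last target. There are 200 camera calls.

TASK

Raise the grill's lid right up, lay every rice cake from the tray flat into a well of its own in the lower plate, and shut the lid fully. Then start it from the key panel, pressing one key at a time, fully in and letting it come back up: red power, yellow programme, blue browning, green start. Leave the white cancel key alone, touch no key while the lid is open, and do not knock over or push away the cup, the soy bottle or the plate.

Things in the scene. Friction and masses are not known exactly. Their poses are not given: they have to be found in the camera images.
- grill: Off-white tabletop rice-cake grill, fixed. Origin on the table under the middle of its black lower plate (top face 82 mm up); +x to its rear, +y to its left, front faces the robot. Shell 225 x 222 mm. Key panel on its left: 212 mm deep, y from 109 to 195 mm, top 78 mm up. Lid hinge axis: along y, 102 mm behind the origin, 83 mm above the table.
- lid (a joint): Lid angle, rad: 0 shut, grows as its front is lifted, stop at 1.7 (just past upright). Starts shut or slightly ajar. A friction hinge holds it where it is left; moving it takes 2 to 5 N at the handle. Lid: silver, 184 x 204 mm, hollow below (12 mm free above the plate, so it shuts over seated cakes; a cake not down in a well holds it up); shut, its top is 120 mm above the table.
- lid_handle (a point): Middle of the black round handle bar at the lid's front: 14 mm thick, 128 mm long along the grill's y, on an arm 58 mm either side of the middle, 40 mm open between bar and lid edge. 235 mm in front of the hinge axis and, lid shut, 20 mm above it (103 mm above the table). The bar can turn between finger pads, so a tool kept vertical can carry it round its arc.
- well1 (a point): Centre of the floor of well 1 of the lower plate (front row, right side, seen from the robot). The well is a rectangle 72 mm along the grill's x by 52 mm along its y, 8 mm deep (3 mm to spare all round a cake); wells are 78 mm apart along x and 94 mm along y, the four centred on the grill's origin; axes as the grill's.
- well2 (a point): Centre of the floor of well 2 of the lower plate (front row, left side, seen from the robot). The well is a rectangle 72 mm along the grill's x by 52 mm along its y, 8 mm deep (3 mm to spare all round a cake); wells are 78 mm apart along x and 94 mm along y, the four centred on the grill's origin; axes as the grill's.
- well3 (a point): Centre of the floor of well 3 of the lower plate (rear row, right side, seen from the robot). The well is a rectangle 72 mm along the grill's x by 52 mm along its y, 8 mm deep (3 mm to spare all round a cake); wells are 78 mm apart along x and 94 mm along y, the four centred on the grill's origin; axes as the grill's.
- well4 (a point): Centre of the floor of well 4 of the lower plate (rear row, left side, seen from the robot). The well is a rectangle 72 mm along the grill's x by 52 mm along its y, 8 mm deep (3 mm to spare all round a cake); wells are 78 mm apart along x and 94 mm along y, the four centred on the grill's origin; axes as the grill's.
- cake1: Hard dried rice cake, a rigid cream block 66 mm (x) x 46 mm (y) x 18 mm (z), 45 to 90 g; origin at its centre, either face may be up. Starts flat on a fixed black tray (240 x 270 mm, foil-lined floor 6 mm above the table, rim 14 mm above the table). Absent in some runs (None). Seated, its centre is 9 mm above the well floor and it stands 10 mm proud of the plate.
- cake2: Hard dried rice cake, a rigid cream block 66 mm (x) x 46 mm (y) x 18 mm (z), 45 to 90 g; origin at its centre, either face may be up. Starts flat on a fixed black tray (240 x 270 mm, foil-lined floor 6 mm above the table, rim 14 mm above the table). Absent in some runs (None). Seated, its centre is 9 mm above the well floor and it stands 10 mm proud of the plate.
- cake3: Hard dried rice cake, a rigid cream block 66 mm (x) x 46 mm (y) x 18 mm (z), 45 to 90 g; origin at its centre, either face may be up. Starts flat on a fixed black tray (240 x 270 mm, foil-lined floor 6 mm above the table, rim 14 mm above the table). Absent in some runs (None). Seated, its centre is 9 mm above the well floor and it stands 10 mm proud of the plate.
- cake4: Hard dried rice cake, a rigid cream block 66 mm (x) x 46 mm (y) x 18 mm (z), 45 to 90 g; origin at its centre, either face may be up. Starts flat on a fixed black tray (240 x 270 mm, foil-lined floor 6 mm above the table, rim 14 mm above the table). Absent in some runs (None). Seated, its centre is 9 mm above the well floor and it stands 10 mm proud of the plate.
- key_power (a joint): Travel of the red power key, the rearmost, m: 0 up, 0.006 fully in. Spring return; needs 1.5 N to start and 5 N fully in; it counts as pressed when it is in by more than 4 mm.
- power_top (a point): Middle of the top of the red power key, the rearmost. The cap is 24 mm (grill x) by 32 mm (grill y), stands 10 mm above the panel, 88 mm above the table; keys are 36 mm apart along the grill's x and are pressed straight down.
- key_program (a joint): Travel of the yellow rice-cake programme key, second from the rear, m: 0 up, 0.006 fully in. Spring return; needs 1.5 N to start and 5 N fully in; it counts as pressed when it is in by more than 4 mm.
- program_top (a point): Middle of the top of the yellow rice-cake programme key, second from the rear. The cap is 24 mm (grill x) by 32 mm (grill y), stands 10 mm above the panel, 88 mm above the table; keys are 36 mm apart along the grill's x and are pressed straight down.
- key_browning (a joint): Travel of the blue browning key, in the middle, m: 0 up, 0.006 fully in. Spring return; needs 1.5 N to start and 5 N fully in; it counts as pressed when it is in by more than 4 mm.
- browning_top (a point): Middle of the top of the blue browning key, in the middle. The cap is 24 mm (grill x) by 32 mm (grill y), stands 10 mm above the panel, 88 mm above the table; keys are 36 mm apart along the grill's x and are pressed straight down.
- key_start (a joint): Travel of the green start key, the one nearest the robot, m: 0 up, 0.006 fully in. Spring return; needs 1.5 N to start and 5 N fully in; it counts as pressed when it is in by more than 4 mm.
- start_top (a point): Middle of the top of the green start key, the one nearest the robot. The cap is 24 mm (grill x) by 32 mm (grill y), stands 10 mm above the panel, 88 mm above the table; keys are 36 mm apart along the grill's x and are pressed straight down.
- key_cancel (a joint): Travel of the white cancel key, second from the front (not to be pressed), m: 0 up, 0.006 fully in. Spring return; needs 1.5 N to start and 5 N fully in; it counts as pressed when it is in by more than 4 mm.
- cancel_top (a point): Middle of the top of the white cancel key, second from the front (not to be pressed). The cap is 24 mm (grill x) by 32 mm (grill y), stands 10 mm above the panel, 88 mm above the table; keys are 36 mm apart along the grill's x and are pressed straight down.
- cup: Dark brown cup, 88 mm high, 74 mm across, a bystander. Origin at the centre of its foot.
- soy: Dark soy-sauce bottle with a red cap, 140 mm high, 54 mm across, a bystander. Origin at the centre of its foot.
- plate: White plate, 150 mm across, 20 mm high, a bystander. Origin at the centre of its foot.
Mind the look-alikes: they are no part of the job. What is shaped like the cake3 but pink is not meant.

How it is judged:
On the way, in this order (a step that is already met when the one before it is completed fails the run):
1. the lid has been raised to upright (over 1.35 rad) (value of joint lid above 1.35 rad), for 0.2 s.
2. every rice cake lies flat in a well of the lower plate, released (((horizontal distance between cake1 and well1 below 0.006 m and z of cake1 in the frame of well1 between 0.006 and 0.012 m) or (horizontal distance between cake1 and well2 below 0.006 m and z of cake1 in the frame of well2 between 0.006 and 0.012 m) or (horizontal distance between cake1 and well3 below 0.006 m and z of cake1 in the frame of well3 between 0.006 and 0.012 m) or (horizontal distance between cake1 and well4 below 0.006 m and z of cake1 in the frame of well4 between 0.006 and 0.012 m)) and ((horizontal distance between cake2 and well1 below 0.006 m and z of cake2 in the frame of well1 between 0.006 and 0.012 m) or (horizontal distance between cake2 and well2 below 0.006 m and z of cake2 in the frame of well2 between 0.006 and 0.012 m) or (horizontal distance between cake2 and well3 below 0.006 m and z of cake2 in the frame of well3 between 0.006 and 0.012 m) or (horizontal distance between cake2 and well4 below 0.006 m and z of cake2 in the frame of well4 between 0.006 and 0.012 m)) and ((horizontal distance between cake3 and well1 below 0.006 m and z of cake3 in the frame of well1 between 0.006 and 0.012 m) or (horizontal distance between cake3 and well2 below 0.006 m and z of cake3 in the frame of well2 between 0.006 and 0.012 m) or (horizontal distance between cake3 and well3 below 0.006 m and z of cake3 in the frame of well3 between 0.006 and 0.012 m) or (horizontal distance between cake3 and well4 below 0.006 m and z of cake3 in the frame of well4 between 0.006 and 0.012 m)) and ((horizontal distance between cake4 and well1 below 0.006 m and z of cake4 in the frame of well1 between 0.006 and 0.012 m) or (horizontal distance between cake4 and well2 below 0.006 m and z of cake4 in the frame of well2 between 0.006 and 0.012 m) or (horizontal distance between cake4 and well3 below 0.006 m and z of cake4 in the frame of well3 between 0.006 and 0.012 m) or (horizontal distance between cake4 and well4 below 0.006 m and z of cake4 in the frame of well4 between 0.006 and 0.012 m)) and contact force between the fingers and cake1 below 0.2 N and contact force between the fingers and cake2 below 0.2 N and contact force between the fingers and cake3 below 0.2 N and contact force between the fingers and cake4 below 0.2 N), for 0.3 s.
3. the lid is shut over them (under 0.04 rad) (((horizontal distance between cake1 and well1 below 0.006 m and z of cake1 in the frame of well1 between 0.006 and 0.012 m) or (horizontal distance between cake1 and well2 below 0.006 m and z of cake1 in the frame of well2 between 0.006 and 0.012 m) or (horizontal distance between cake1 and well3 below 0.006 m and z of cake1 in the frame of well3 between 0.006 and 0.012 m) or (horizontal distance between cake1 and well4 below 0.006 m and z of cake1 in the frame of well4 between 0.006 and 0.012 m)) and ((horizontal distance between cake2 and well1 below 0.006 m and z of cake2 in the frame of well1 between 0.006 and 0.012 m) or (horizontal distance between cake2 and well2 below 0.006 m and z of cake2 in the frame of well2 between 0.006 and 0.012 m) or (horizontal distance between cake2 and well3 below 0.006 m and z of cake2 in the frame of well3 between 0.006 and 0.012 m) or (horizontal distance between cake2 and well4 below 0.006 m and z of cake2 in the frame of well4 between 0.006 and 0.012 m)) and ((horizontal distance between cake3 and well1 below 0.006 m and z of cake3 in the frame of well1 between 0.006 and 0.012 m) or (horizontal distance between cake3 and well2 below 0.006 m and z of cake3 in the frame of well2 between 0.006 and 0.012 m) or (horizontal distance between cake3 and well3 below 0.006 m and z of cake3 in the frame of well3 between 0.006 and 0.012 m) or (horizontal distance between cake3 and well4 below 0.006 m and z of cake3 in the frame of well4 between 0.006 and 0.012 m)) and ((horizontal distance between cake4 and well1 below 0.006 m and z of cake4 in the frame of well1 between 0.006 and 0.012 m) or (horizontal distance between cake4 and well2 below 0.006 m and z of cake4 in the frame of well2 between 0.006 and 0.012 m) or (horizontal distance between cake4 and well3 below 0.006 m and z of cake4 in the frame of well3 between 0.006 and 0.012 m) or (horizontal distance between cake4 and well4 below 0.006 m and z of cake4 in the frame of well4 between 0.006 and 0.012 m)) and value of joint lid below 0.04 rad), for 0.3 s.
4. the red power key is pressed in (over 4 mm) alone, with the lid shut (value of joint key_power above 0.004 m and value of joint lid below 0.04 rad and value of joint each of key_program, key_browning, key_start, key_cancel below 0.002 m), for 0.05 s.
5. the yellow programme key is pressed in (over 4 mm) alone, with the lid shut (value of joint key_program above 0.004 m and value of joint lid below 0.04 rad and value of joint each of key_power, key_browning, key_start, key_cancel below 0.002 m), for 0.05 s.
6. the blue browning key is pressed in (over 4 mm) alone, with the lid shut (value of joint key_browning above 0.004 m and value of joint lid below 0.04 rad and value of joint each of key_power, key_program, key_start, key_cancel below 0.002 m), for 0.05 s.
7. the green start key is pressed in (over 4 mm) alone, with the lid shut (value of joint key_start above 0.004 m and value of joint lid below 0.04 rad and value of joint each of key_power, key_program, key_browning, key_cancel below 0.002 m), for 0.05 s.
At the end, for the whole second after the job is handed in: Every rice cake present lies flat in a well (centre within 6 mm of the well's centre sideways and 6 to 12 mm above its floor), the lid is shut (under 0.04 rad) and all keys are up again (under 2 mm) (all of step 3 and value of joint each of key_power, key_program, key_browning, key_start, key_cancel below 0.002 m); the robot touches nothing.
It fails at once if the white cancel key is pressed (value of joint key_cancel above 0.004 m).
It fails at once if a key is pressed in while the lid is open (value of joint lid above 0.3 rad and value of joint any of key_power, key_program, key_browning, key_start, key_cancel above 0.004 m).
It fails at once if the cup, the soy bottle or the plate is pushed away (over 50 mm) or tipped (distance of any of cup, soy, plate from where it was at the start of the episode above 0.05 m or angle between any of cup, soy, plate's own z axis and vertical above 0.5 rad).
Of cake1, cake2, cake3, cake4 only 2 to 4 are there at a start; the rules pass over those that are not, and their reading is None.
At some moment in a run one of cake1, cake2, cake3, cake4 may be knocked a few centimetres aside while the robot is not near it.
Once in a run the grip may slacken for a moment while it holds something.
It also fails if it takes over 210 s, if anything falls off the work surface, if the arm or the gripper's body presses on something with over 40 N, if the wrist force passes 120 N, or if a joint passes its speed limit or range.

## Working session

There is one attempt and no reset: what is moved stays moved. The work goes in short steps, Python scripts to look and compute and a tool call to move; the robot and the scene stay as the last step left them, time stands still between calls to the robot, and variables do not carry over. Pictures are saved under pics/ and viewed, at most 14 in all, crops included, and the job is handed in when it is done.

Besides the shell and the picture viewer there is one more tool, called after "Emit:" in YAML: its name, and indented under it one key for each argument. drive_tool: Moves the arm, as the interface text tells. Its arguments: {"type":"object","properties":{"series":{"type":"array","items":{"type":"object","properties":{"gripper":{"type":"number"},"travel":{"type":"array","items":{"type":"number"}},"twist":{"type":"number"}}}},"newtons":{"type":"number"}},"required":["series"]}

```bash
mkdir -p pics; cat > h.py <<'E'
import numpy as np, cv2
from station import *
def px2w(p,u,v):
    z=float(p["z_map"][int(v),int(u)])
    c=np.array([(u-p["cx"])/p["fx"]*z,-(v-p["cy"])/p["fy"]*z,-z,1])
    return (np.linalg.inv(p["view"])@c)[:3]
def cloud(p):
    z=p["z_map"];v,u=np.mgrid[:400,:640]
    c=np.stack([(u-p["cx"])/p["fx"]*z,-(v-p["cy"])/p["fy"]*z,-z,np.ones_like(z)],-1)
    w=(c@np.linalg.inv(p["view"]).T)[...,:3]; w[z==0]=np.nan; return w
def c2w(p,c): return (np.linalg.inv(p["view"])@np.append(c,1))[:3]
E
python3 - <<'E'
from h import *
for n in ["top","side"]:
    p=get_image(n); cv2.imwrite(f"pics/{n}0.png",p["frame"]); np.savez(f"{n}0.npz",**p)
    print(n,p["fx"],p["cx"],p["cy"],np.linalg.inv(p["view"])[:3].round(3).tolist())
    for l in ["grill","lid_handle","cake1","power_top","program_top","browning_top","start_top","cancel_top","cup","soy","plate"]:
        print(l,[(c2w(p,d["centre"]).round(3).tolist(),round(d["score"],2)) for d in find_in(l,p)][:6])
s=read_state();print(s["t"],s["position"],s["ee_rot"],s["force"],hold_point_z)
E
```

```text
top 417.54952869865855 319.3643329050189 195.02060270455436 [[-0.007, 0.995, -0.104, 0.394], [-1.0, -0.007, 0.003, 0.029], [0.002, 0.104, 0.995, 1.423]]
grill [([0.568, 0.088, 0.119], 0.78), ([0.585, 0.205, 0.085], 0.63)]
lid_handle [([0.575, 0.051, 0.129], 0.86)]
cake1 [([0.548, -0.336, 0.024], 0.84), ([0.452, -0.319, 0.026], 0.84), ([0.354, -0.049, 0.017], 0.75), ([0.454, -0.199, 0.025], 0.65), ([0.299, -0.226, 0.02], 0.52)]
power_top [([0.628, 0.205, 0.089], 0.44), ([0.483, 0.193, 0.09], 0.19)]
program_top [([0.586, 0.203, 0.085], 0.49), ([0.452, -0.197, 0.027], 0.3), ([0.626, 0.208, 0.09], 0.3)]
browning_top [([0.55, 0.204, 0.09], 0.48)]
start_top [([0.481, 0.195, 0.092], 0.58)]
cancel_top [([0.519, 0.202, 0.091], 0.63), ([0.703, -0.331, 0.1], 0.63)]
cup [([0.73, -0.168, 0.046], 0.63)]
soy [([0.704, -0.331, 0.095], 0.76)]
plate [([0.566, 0.469, 0.015], 0.71)]
side 429.6611132833061 313.69308730572664 205.33445993871143 [[0.894, 0.335, -0.298, 0.098], [-0.448, 0.663, -0.6, -0.804], [-0.004, 0.67, 0.743, 1.128]]
grill [([0.548, 0.02, 0.108], 0.65)]
lid_handle [([0.568, 0.026, 0.127], 0.63)]
cake1 [([0.296, -0.233, 0.02], 0.94), ([0.348, -0.053, 0.012], 0.7), ([0.443, -0.323, 0.024], 0.69), ([0.454, -0.2, 0.021], 0.56), ([0.552, -0.341, 0.022], 0.55), ([0.554, 0.023, 0.11], 0.49)]
power_top [([0.623, 0.204, 0.086], 0.6)]
program_top [([0.585, 0.2, 0.083], 0.4)]
browning_top [([0.546, 0.2, 0.086], 0.38)]
start_top []
cancel_top [([0.564, 0.024, 0.129], 0.51), ([0.511, 0.2, 0.086], 0.47)]
cup [([0.721, -0.165, 0.057], 0.9)]
soy [([0.699, -0.348, 0.081], 0.7), ([0.481, 0.191, 0.088], 0.21)]
plate [([0.563, 0.477, 0.012], 0.56)]
1.2 [0.13724849 0.58405109 0.23126621] [[-9.73488133e-01  2.28737523e-01 -3.54605110e-05]
 [ 2.28737525e-01  9.73488127e-01 -1.05955590e-04]
 [ 1.02843674e-05 -1.11257659e-04 -9.99999994e-01]] [-0.5883074  -0.50328112 -0.96553956] 0.0187
```

View pics/top0.png

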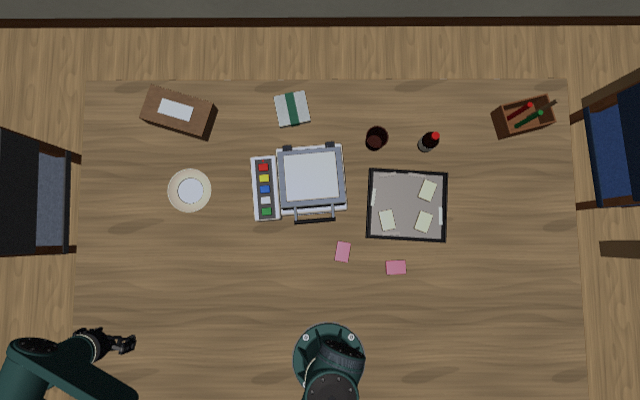

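View pics/side0.png

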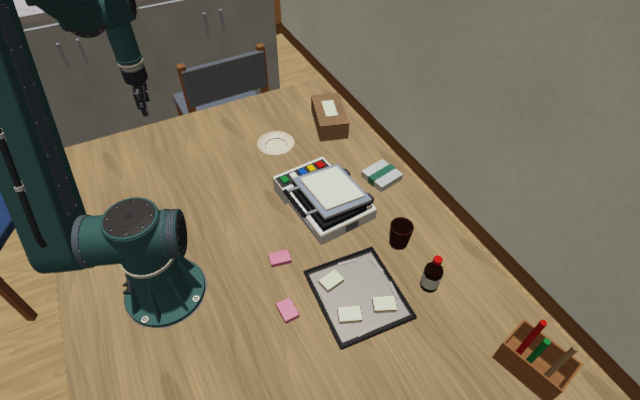

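The top view shows three cream cakes on the tray, at about (388,220), (424,222) and (427,190). The pink look-alikes are off the tray at (343,251) and (396,267). The grill is around (310,180), with its keys in a column at x≈264. The handle is at (315,220), with the lid shut or slightly ajar. The cup is at (376,138), the soy bottle at (429,142) and the plate at (189,190).

```bash
cat >> h.py <<'E'
def cakes(p,zlo=.012,zhi=.04,xr=(.38,.65),yr=(-.42,-.1)):
    w=cloud(p);f=p["frame"].astype(int);hsv=cv2.cvtColor(p["frame"],cv2.COLOR_BGR2HSV)
    m=(f.min(2)>140)&(w[...,2]>zlo)&(w[...,2]<zhi)&(w[...,0]>xr[0])&(w[...,0]<xr[1])&(w[...,1]>yr[0])&(w[...,1]<yr[1])
    n,lab,st,_=cv2.connectedComponentsWithStats(m.astype(np.uint8))
    for i in range(1,n):
        if st[i,4]<100: continue
        q=w[lab==i]; r=cv2.minAreaRect((q[:,:2]*1000).astype(np.float32)); (a,b),(s,t),g=r
        if s<t: g+=90
        g=(g+90)%180-90
        print("cake px",st[i,:5].tolist(),"mean",q.mean(0).round(4),"rect c",np.round([a,b],1),"size",np.round([s,t],1),"long axis deg",round(g,1))
E
python3 - <<'E'
from h import *
p=dict(np.load("top0.npz"));w=cloud(p);hsv=cv2.cvtColor(p["frame"],cv2.COLOR_BGR2HSV).astype(int)
reg=(w[...,2]>.08)&(w[...,2]<.1)&(w[...,1]>.15)&(w[...,1]<.25)&(w[...,0]>.42)&(w[...,0]<.68)
K=[]
for n,lo,hi in [("red",0,8),("yel",20,35),("blu",100,130),("gre",45,85)]:
    m=reg&(hsv[...,1]>120)&(hsv[...,2]>70)&(hsv[...,0]>=lo)&(hsv[...,0]<=hi)
    print(n,m.sum(),w[m].mean(0).round(4)); K.append(w[m].mean(0))
K=np.array(K); print("yaw",np.degrees(np.arctan2(K[0,1]-K[3,1],K[0,0]-K[3,0])),np.linalg.norm(K[0]-K[3]))
gx=(w[...,0]>.38)&(w[...,0]<.75)&(w[...,1]>-.1)&(w[...,1]<.3)
for zl,zh in [(.05,.2),(.1,.2)]:
    m=(gx&(w[...,2]>zl)&(w[...,2]<zh)).astype(np.uint8)
    n,lab,st,_=cv2.connectedComponentsWithStats(m);i=1+st[1:,4].argmax()
    print(zl,cv2.minAreaRect((w[lab==i][:,:2]*1000).astype(np.float32)))
# lid top profile: plane
m=gx&(hsv[...,2]>150)&(w[...,2]>.11)
A=w[m];c=np.linalg.lstsq(np.c_[A[:,:2],np.ones(len(A))],A[:,2],rcond=None)[0];print("lid plane",c,A.mean(0),len(A))
# handle
m=gx&(hsv[...,2]<60)&(w[...,2]>.09)&(w[...,0]<.5)
print("handle",m.sum(),w[m].mean(0),w[m].min(0),w[m].max(0),cv2.minAreaRect((w[m][:,:2]*1000).astype(np.float32)))
cakes(p)
E
```

```text
red 71 [0.6268 0.2082 0.0882]
yel 72 [0.5904 0.2047 0.0889]
blu 72 [0.5546 0.2012 0.0889]
gre 61 [0.4827 0.1958 0.0895]
yaw 4.909610828829182 0.144675960586855
0.05 ((569.0684814453125, 92.2890396118164), (261.7816162109375, 307.59503173828125), 4.58462381362915)
0.1 ((564.3399047851562, 50.280723571777344), (245.63894653320312, 203.9624786376953), 4.57682466506958)
lid plane [-0.11910548 -0.00960984  0.20223495] [0.58971366 0.05271071 0.13149028] 2382
handle 203 [0.46196506 0.04915157 0.13144756] [ 0.44215889 -0.01909453  0.10296108] [0.4994945  0.1416666  0.14577871] ((469.4415283203125, 60.89622497558594), (52.91204071044922, 158.15194702148438), 4.260524272918701)
cake px [419, 179, 18, 23, 237] mean [ 0.5545 -0.3389  0.0253] rect c [ 556.5 -339.7] size [43.6 67.2] long axis deg -24.1
cake px [379, 209, 17, 22, 251] mean [ 0.4556 -0.1999  0.0251] rect c [ 456.2 -200. ] size [66.6 43.9] long axis deg 11.0
cake px [415, 211, 18, 22, 241] mean [ 0.449  -0.3221  0.0252] rect c [ 449.4 -322. ] size [45.1 62.5] long axis deg -21.2
```

Emit:
drive_tool:
  series:
    - {"gripper": 34, "travel": [75, -136, 8], "twist": -0.315}
    - {"gripper": 34, "travel": [75, -136, 8], "twist": -0.315}
    - {"gripper": 34, "travel": [75, -136, 8], "twist": -0.315}
    - {"gripper": 34, "travel": [75, -136, 8], "twist": -0.315}

```text
t: 1.53
position: [0.2128, 0.4453, 0.2392]
ee_rot: [[-0.853, 0.522, 0.0], [0.522, 0.853, -0.002], [-0.001, -0.001, -1.0]]
force: [0.6, 0.3, -0.3]
opening: 0.0385
grasp_force: 0.0
```

Emit:
drive_tool:
  series:
    - {"gripper": 34, "travel": [75, -136, 8], "twist": -0.315}
    - {"gripper": 34, "travel": [75, -136, 8], "twist": -0.315}
    - {"gripper": 34, "travel": [75, -136, 8], "twist": -0.315}
    - {"gripper": 34, "travel": [75, -136, 8], "twist": -0.315}

```text
t: 1.87
position: [0.288, 0.3095, 0.2476]
ee_rot: [[-0.649, 0.761, 0.001], [0.761, 0.649, -0.001], [-0.001, 0.0, -1.0]]
force: [0.3, 0.1, -0.6]
opening: 0.0338
grasp_force: 0.0
```

Emit:
drive_tool:
  series:
    - {"gripper": 34, "travel": [75, -136, 8], "twist": -0.315}
    - {"gripper": 34, "travel": [75, -136, 8], "twist": -0.315}
    - {"gripper": 34, "travel": [75, -136, 8], "twist": -0.315}
    - {"gripper": 34, "travel": [75, -136, 8], "twist": -0.315}

```text
t: 2.2
position: [0.3634, 0.1735, 0.2558]
ee_rot: [[-0.381, 0.925, 0.001], [0.925, 0.381, -0.001], [-0.001, 0.001, -1.0]]
force: [0.4, -0.1, 0.4]
opening: 0.0342
grasp_force: 0.0
```

Emit:
drive_tool:
  series:
    - {"gripper": 34, "travel": [75, -136, 8], "twist": -0.309}
    - {"gripper": 34, "travel": [75, -136, 8], "twist": -0.309}
    - {"gripper": 34, "travel": [75, -136, 8], "twist": -0.309}
    - {"gripper": 34, "travel": [75, -136, 8], "twist": -0.309}
    - {"gripper": 34, "travel": [75, -136, 8], "twist": -0.309}

```text
t: 2.62
position: [0.441, 0.0354, 0.2641]
ee_rot: [[-0.081, 0.997, 0.004], [0.997, 0.081, -0.003], [-0.003, 0.004, -1.0]]
force: [0.5, -0.2, -0.2]
opening: 0.0341
grasp_force: 0.0
```

```bash
python3 - <<'E'
from h import *
s=read_state();print(s["t"],s["position"],s["ee_rot"][:,1],s["force"],s["opening"])
p=get_image("wrist"); cv2.imwrite("pics/w1.png",p["frame"]); np.savez("w1.npz",**p)
print(p["fx"],p["cx"],p["cy"],np.linalg.inv(p["view"])[:3].round(3).tolist())
print([(c2w(p,d["centre"]).round(4).tolist(),round(d["score"],2)) for d in find_in("lid_handle",p)])
E
```

```text
2.6167 [0.44101169 0.03536625 0.26410654] [0.99668279 0.08130312 0.00363654] [ 0.46308964 -0.22854958 -0.15399614] 0.034109536352998245
309.70691628693146 322.87405774727824 191.44747487336787 [[0.997, -0.078, -0.026, 0.435], [0.082, 0.961, 0.265, 0.103], [0.005, -0.266, 0.964, 0.405]]
[([0.5585, 0.0687, 0.1326], 0.57), ([0.5182, 0.1989, 0.0834], 0.35)]
```

View pics/w1.png

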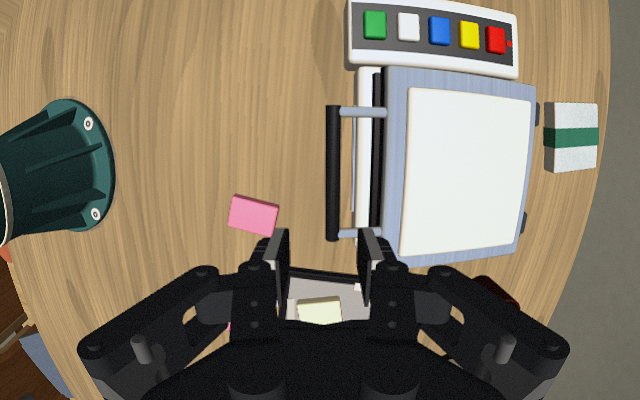

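The wrist view shows the black handle bar as a column at x≈333, y 107–240. The lid is at (385–535, 67–265) and the keys are along the top at (375–497, 25–40). I'll measure the bar, the keys and the grill's yaw from this view.

```bash
cat >> h.py <<'E'
def fcloud(p):
    z=p["z_map"].astype(float);v,u=np.mgrid[:400,:640]
    a=(u-p["cx"])/p["fx"];b=(v-p["cy"])/p["fy"];r=np.hypot(a,b)+1e-9
    k=np.tan(np.minimum(r,1.5))/r
    c=np.stack([a*k*z,-b*k*z,-z,np.ones_like(z)],-1)
    w=(c@np.linalg.inv(p["view"]).T)[...,:3]; w[(z==0)|(r>1.4)]=np.nan; return w
E
python3 - <<'E'
from h import *
p=dict(np.load("w1.npz"));w=fcloud(p);hsv=cv2.cvtColor(p["frame"],cv2.COLOR_BGR2HSV).astype(int)
v,u=np.mgrid[:400,:640]
m=(hsv[...,2]<60)&(u>320)&(u<345)&(v>105)&(v<225)&(w[...,2]>.1)
A=w[m];print("bar",len(A),A.mean(0),np.percentile(A,[2,98],axis=0)); print(cv2.minAreaRect((A[:,:2]*1000).astype(np.float32)))
K=[]
for n,lo,hi in [("red",0,8),("yel",20,35),("blu",100,130),("gre",45,85)]:
    mm=(v<80)&(u>350)&(u<520)&(hsv[...,1]>120)&(hsv[...,2]>70)&(hsv[...,0]>=lo)&(hsv[...,0]<=hi)&(w[...,2]>.083)&(w[...,2]<.095)
    K.append(w[mm].mean(0));print(n,mm.sum(),K[-1].round(4))
K=np.array(K);print(np.degrees(np.arctan2(*(K[0]-K[3])[1::-1])))
m=(u>400)&(u<530)&(v>90)&(v<250)&(w[...,2]>.1);A=w[m];print("lid",np.linalg.lstsq(np.c_[A[:,:2],np.ones(len(A))],A[:,2],rcond=None)[0],A.mean(0))
E
```

```text
bar 1588 [0.44867709 0.05170619 0.13328213] [[ 0.44009161 -0.00092699  0.12971448]
 [ 0.45744208  0.10338026  0.13542232]]
((449.2472839355469, 50.518890380859375), (12.378116607666016, 109.87238311767578), 4.803915023803711)
red 429 [0.6242 0.2092 0.0863]
yel 507 [0.5886 0.2057 0.0862]
blu 539 [0.553  0.203  0.0863]
gre 601 [0.4818 0.1971 0.0862]
4.842973101851441
lid [-0.11665427 -0.01334978  0.197785  ] [0.58175923 0.05994552 0.12912004]
```

Emit:
drive_tool:
  series:
    - {"gripper": 34, "travel": [12, 3, -40], "twist": 0}
    - {"gripper": 34, "travel": [12, 3, -80], "twist": 0}
    - {"gripper": 34, "travel": [12, 3, -110], "twist": 0}
    - {"gripper": 34, "travel": [12, 3, -130], "twist": 0}
    - {"gripper": 34, "travel": [12, 3, -130], "twist": 0}

```text
t: 3.13
position: [0.4447, 0.0447, 0.1297]
ee_rot: [[-0.088, 0.996, -0.009], [0.996, 0.088, 0.001], [0.002, -0.009, -1.0]]
force: [-0.2, -0.8, -0.6]
opening: 0.0339
grasp_force: 0.0
```

Emit:
drive_tool:
  series:
    - {"gripper": 34, "travel": [0, 0, -10], "twist": 0}
    - {"gripper": 34, "travel": [0, 0, -19], "twist": 0}
    - {"gripper": 34, "travel": [0, 0, -19], "twist": 0}
    - {"gripper": 34, "travel": [0, 0, -19], "twist": 0}

```text
t: 3.47
position: [0.4492, 0.0436, 0.1148]
ee_rot: [[-0.087, 0.996, -0.0], [0.996, 0.087, 0.0], [0.0, 0.0, -1.0]]
force: [-0.2, -0.1, -0.2]
opening: 0.0344
grasp_force: 0.0
```

Emit:
drive_tool:
  series:
    - {"gripper": 5, "travel": [0, 0, 0], "twist": 0}
    - {"gripper": 5, "travel": [0, 0, 0], "twist": 0}
    - {"gripper": 5, "travel": [0, 0, 0], "twist": 0}
    - {"gripper": 5, "travel": [0, 0, 0], "twist": 0}
    - {"gripper": 5, "travel": [0, 0, 0], "twist": 0}
  newtons: 30

```text
t: 3.88
position: [0.4498, 0.0432, 0.1147]
ee_rot: [[-0.086, 0.996, 0.001], [0.996, 0.086, 0.0], [0.0, 0.001, -1.0]]
force: [0.7, 2.4, 0.3]
opening: 0.013
grasp_force: 30.1
```

```bash
python3 - <<'E'
from h import *
s=read_state();print(s["t"],s["position"],s["force"],s["opening"],s["grasp_force"])
# arc deltas along grill x (yaw 4.82deg), z, from theta0
y=np.radians(4.82);R=.2358;f0=.107+.0849
for th in np.arange(.107,1.66,.1): 
    f=th+.0849; d=R*(np.cos(f0)-np.cos(f)); print(round(th,2),np.round([d*np.cos(y)*1e3,d*np.sin(y)*1e3,R*(np.sin(f)-np.sin(f0))*1e3],0))
E
```

```text
3.8833 [0.44984697 0.04320316 0.11469403] [0.68624394 2.38610124 0.34406414] 0.012998513705274045 30.110193192958832
0.11 [0. 0. 0.]
0.21 [ 6.  0. 23.]
0.31 [14.  1. 45.]
0.41 [24.  2. 66.]
0.51 [36.  3. 87.]
0.61 [ 50.   4. 105.]
0.71 [ 66.   6. 123.]
0.81 [ 83.   7. 139.]
0.91 [102.   9. 152.]
1.01 [122.  10. 164.]
1.11 [144.  12. 174.]
1.21 [166.  14. 182.]
1.31 [189.  16. 187.]
1.41 [212.  18. 190.]
1.51 [236.  20. 191.]
1.61 [259.  22. 189.]
```

Emit:
drive_tool:
  series:
    - {"gripper": 5, "travel": [6, 0, 23], "twist": 0}
    - {"gripper": 5, "travel": [14, 1, 45], "twist": 0}
    - {"gripper": 5, "travel": [24, 2, 66], "twist": 0}
    - {"gripper": 5, "travel": [36, 3, 87], "twist": 0}
    - {"gripper": 5, "travel": [50, 4, 105], "twist": 0}
  newtons: 40

```text
t: 4.3
position: [0.4967, 0.0471, 0.2194]
ee_rot: [[-0.086, 0.996, -0.006], [0.996, 0.086, -0.0], [0.0, -0.006, -1.0]]
force: [-1.8, 0.3, -8.0]
opening: 0.0124
grasp_force: 39.0
```

Emit:
drive_tool:
  series:
    - {"gripper": 5, "travel": [16, 2, 18], "twist": 0}
    - {"gripper": 5, "travel": [33, 3, 34], "twist": 0}
    - {"gripper": 5, "travel": [52, 5, 47], "twist": 0}
    - {"gripper": 5, "travel": [72, 6, 59], "twist": 0}
    - {"gripper": 5, "travel": [94, 8, 69], "twist": 0}

```text
t: 4.72
position: [0.5891, 0.0547, 0.2898]
ee_rot: [[-0.086, 0.996, -0.009], [0.996, 0.086, -0.001], [-0.0, -0.009, -1.0]]
force: [-3.5, -1.3, -1.2]
opening: 0.012
grasp_force: 40.1
```

Emit:
drive_tool:
  series:
    - {"gripper": 5, "travel": [22, 2, 8], "twist": 0}
    - {"gripper": 5, "travel": [45, 4, 13], "twist": 0}
    - {"gripper": 5, "travel": [68, 6, 16], "twist": 0}
    - {"gripper": 5, "travel": [92, 8, 17], "twist": 0}
    - {"gripper": 5, "travel": [115, 10, 15], "twist": 0}

```text
t: 5.13
position: [0.7081, 0.0646, 0.3043]
ee_rot: [[-0.086, 0.996, -0.002], [0.996, 0.086, -0.001], [-0.001, -0.002, -1.0]]
force: [-3.9, -1.3, -10.3]
opening: 0.0123
grasp_force: 41.1
```

Emit:
drive_tool:
  series:
    - {"gripper": 5, "travel": [0, 0, 0], "twist": 0}
    - {"gripper": 5, "travel": [0, 0, 0], "twist": 0}
    - {"gripper": 5, "travel": [0, 0, 0], "twist": 0}

```text
t: 5.38
position: [0.7092, 0.0646, 0.3036]
ee_rot: [[-0.086, 0.996, 0.002], [0.996, 0.086, -0.001], [-0.001, 0.002, -1.0]]
force: [3.7, -0.2, 1.8]
opening: 0.0122
grasp_force: 43.6
```

```bash
python3 - <<'E'
from h import *
p=get_image("side"); cv2.imwrite("pics/s1.png",p["frame"])
E
```

```text
(no output)
```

View pics/s1.png

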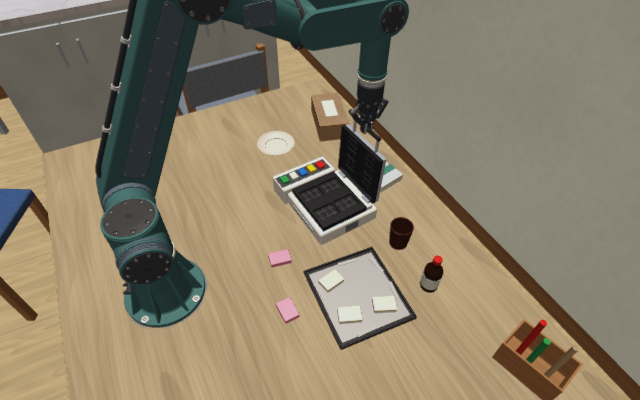

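The lid stands upright, at about (360,160), with the four wells visible at (330,200). Next I release the handle, rise, back off and turn the tool.

Emit:
drive_tool:
  series:
    - {"gripper": 36, "travel": [0, 0, 0], "twist": 0}
    - {"gripper": 36, "travel": [0, 0, 0], "twist": 0}
    - {"gripper": 36, "travel": [0, 0, 10], "twist": 0}
    - {"gripper": 36, "travel": [0, 0, 35], "twist": 0}
    - {"gripper": 36, "travel": [0, 0, 70], "twist": 0}

```text
t: 5.85
position: [0.7055, 0.0651, 0.3707]
ee_rot: [[-0.086, 0.996, -0.009], [0.996, 0.086, 0.0], [0.001, -0.009, -1.0]]
force: [1.4, 0.6, 0.1]
opening: 0.0363
grasp_force: 0.0
```

Emit:
drive_tool:
  series:
    - {"gripper": 36, "travel": [-35, 0, 0], "twist": 0.12}
    - {"gripper": 36, "travel": [-75, 0, 0], "twist": 0.24}
    - {"gripper": 36, "travel": [-115, 0, 0], "twist": 0.36}
    - {"gripper": 36, "travel": [-155, 0, 0], "twist": 0.48}
    - {"gripper": 36, "travel": [-195, 0, 0], "twist": 0.6}

```text
t: 6.27
position: [0.5104, 0.0651, 0.3735]
ee_rot: [[-0.638, 0.77, -0.001], [0.77, 0.638, 0.0], [0.001, -0.001, -1.0]]
force: [0.3, 0.6, 0.9]
opening: 0.0357
grasp_force: 0.0
```

Emit:
drive_tool:
  series:
    - {"gripper": 70, "travel": [0, 0, -10], "twist": 0.12}
    - {"gripper": 70, "travel": [0, -10, -30], "twist": 0.24}
    - {"gripper": 70, "travel": [0, -10, -50], "twist": 0.36}
    - {"gripper": 70, "travel": [0, -10, -50], "twist": 0.48}
    - {"gripper": 70, "travel": [0, -10, -50], "twist": 0.6}

```text
t: 6.68
position: [0.5112, 0.0551, 0.3224]
ee_rot: [[-0.961, 0.275, -0.004], [0.275, 0.961, 0.0], [0.004, -0.001, -1.0]]
force: [-0.5, 0.2, -0.6]
opening: 0.0699
grasp_force: 0.0
```

Emit:
drive_tool:
  series:
    - {"gripper": 70, "travel": [0, 0, 0], "twist": 0.12}
    - {"gripper": 70, "travel": [0, 0, 0], "twist": 0.24}
    - {"gripper": 70, "travel": [0, 0, 0], "twist": 0.37}
    - {"gripper": 70, "travel": [0, 0, 0], "twist": 0.37}
    - {"gripper": 70, "travel": [0, 0, 0], "twist": 0.37}

```text
t: 7.1
position: [0.5127, 0.0551, 0.3237]
ee_rot: [[-0.997, -0.082, -0.0], [-0.082, 0.997, -0.0], [0.0, -0.0, -1.0]]
force: [-0.5, 0.4, 0.2]
opening: 0.0701
grasp_force: 0.0
```

```bash
python3 - <<'E'
from h import *
s=read_state();print(s["t"],s["position"],s["ee_rot"][:,1],s["force"],s["opening"])
p=get_image("wrist"); cv2.imwrite("pics/w2.png",p["frame"]); np.savez("w2.npz",**p)
p=get_image("top"); np.savez("top1.npz",**p); cakes(p)
cv2.imwrite("pics/t1.png",cv2.resize(p["frame"][120:270,220:470],None,fx=3,fy=3,interpolation=cv2.INTER_CUBIC))
E
```

```text
7.1 [0.51270888 0.05514976 0.32366713] [-8.18749448e-02  9.96642611e-01 -1.03772964e-05] [-0.45515687  0.38826763  0.2167071 ] 0.07011177080663257
cake px [419, 180, 18, 22, 242] mean [ 0.5543 -0.3389  0.0252] rect c [ 553.6 -341.8] size [49.7 62.9] long axis deg -23.5
cake px [379, 209, 17, 22, 259] mean [ 0.4549 -0.2004  0.025 ] rect c [ 456.2 -200.3] size [67.9 44.9] long axis deg 10.0
cake px [415, 211, 18, 23, 250] mean [ 0.4486 -0.3221  0.0252] rect c [ 449.1 -321.9] size [45.  66.4] long axis deg -21.6
```

View pics/w2.png

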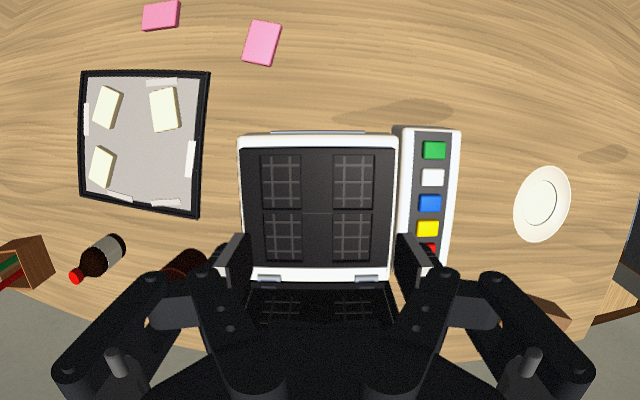

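View pics/t1.png

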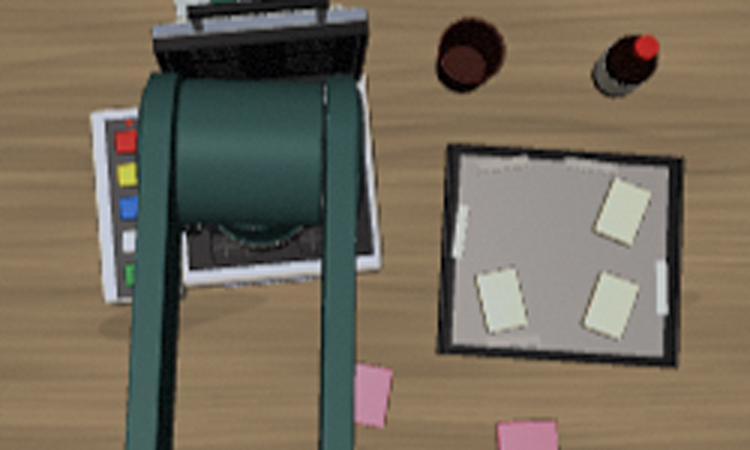

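The wrist view shows the four wells clearly: image left pair at x 261–303, right pair at x 332–374, rows split at y≈210. The three cakes are at (108,107), (163,109) and (102,166). The enlarged top view confirms the lid is upright and the tray is undisturbed.

```bash
cat > wells.py <<'E'
from h import *
def fitcake(A):
    r=cv2.minAreaRect((A[:,:2]*1000).astype(np.float32));(a,b),(s,t),g=r
    if s<t: g+=90
    return np.round([a,b,max(s,t),min(s,t),(g+90)%180-90],1)
E
python3 - <<'E'
from wells import *
p=dict(np.load("w2.npz"));w=fcloud(p);v,u=np.mgrid[:400,:640];hsv=cv2.cvtColor(p["frame"],cv2.COLOR_BGR2HSV).astype(int)
reg=(u>245)&(u<392)&(v>148)&(v<264)
print("z percentiles",np.nanpercentile(w[reg][:,2],[2,20,50,80,98]))
zt=np.nanmedian(w[(u>305)&(u<330)&(v>155)&(v<255)][:,2]);print("plate z",zt)
C=[]
for n,a,b,c,d in [("well1",255,318,150,210),("well2",318,382,150,210),("well3",255,318,210,266),("well4",318,380,210,266)]:
    m=(u>a)&(u<b)&(v>c)&(v<d)&(w[...,2]<zt-.004)&(w[...,2]>zt-.012)
    A=w[m];C.append(fitcake(A));print(n,m.sum(),A.mean(0).round(4),C[-1])
hw=(hsv[...,1]>15)&(hsv[...,2]>150)
lo=(w[...,2]>.018)&(w[...,2]<.035)&(p["frame"].min(2)>130)&(u<195)&(u>88)&(v>78)&(v<200)
n,lab,st,_=cv2.connectedComponentsWithStats(lo.astype(np.uint8))
for i in range(1,n):
    if st[i,4]>100: A=w[lab==i];print("cake",st[i].tolist(),A.mean(0).round(4),fitcake(A))
m=(v>120)&(v<290)&(u>225)&(u<470)&(w[...,2]>.06)&(w[...,2]<.1)
n,lab,st,_=cv2.connectedComponentsWithStats(m.astype(np.uint8));i=1+st[1:,4].argmax();print("shell",st[i],fitcake(w[lab==i]))
E
```

```text
z percentiles [0.07119381 0.0725684  0.07919428 0.08076768 0.08209955]
plate z 0.08054001906221145
well1 2068 [0.5445 0.0028 0.0727] [544.8   2.3  71.4  52.3   5.1]
well2 2144 [0.5363 0.0966 0.0727] [536.9  96.9  71.5  51.8   5.1]
well3 1731 [0.6229 0.0091 0.0728] [623.6   9.2  70.6  52.9   4.9]
well4 1768 [0.6147 0.1036 0.0728] [615.9 104.2  71.1  51.6   5.4]
cake [92, 86, 28, 44, 721] [ 0.4497 -0.3189  0.0222] [ 450.5 -320.7   66.7   46.   -21.4]
cake [149, 86, 29, 47, 1023] [ 0.4561 -0.1971  0.0222] [ 456.3 -198.5   66.9   46.9   12.8]
cake [89, 146, 24, 43, 656] [ 0.5544 -0.3352  0.0223] [ 555.8 -336.7   66.2   47.   -22. ]
shell [  239   137   158   153 21739] [589.4  54.4 214.1 213.5 -85.3]
```

Emit:
drive_tool:
  series:
    - {"gripper": 58, "travel": [-8, -38, -10], "twist": 0.06}
    - {"gripper": 58, "travel": [-16, -76, -20], "twist": 0.12}
    - {"gripper": 58, "travel": [-24, -114, -30], "twist": 0.12}
    - {"gripper": 58, "travel": [-32, -152, -40], "twist": 0.12}
    - {"gripper": 58, "travel": [-40, -180, -60], "twist": 0.12}

```text
t: 7.62
position: [0.474, -0.128, 0.2646]
ee_rot: [[-0.98, -0.201, 0.004], [-0.201, 0.98, -0.003], [-0.003, -0.003, -1.0]]
force: [1.1, 0.1, -0.3]
opening: 0.0579
grasp_force: 0.0
```

Emit:
drive_tool:
  series:
    - {"gripper": 58, "travel": [-10, -35, -20], "twist": 0}
    - {"gripper": 58, "travel": [-16, -74, -50], "twist": 0}
    - {"gripper": 58, "travel": [-16, -74, -90], "twist": 0}
    - {"gripper": 58, "travel": [-16, -74, -113], "twist": 0}
    - {"gripper": 58, "travel": [-16, -74, -113], "twist": 0}

```text
t: 8.03
position: [0.4533, -0.1977, 0.1456]
ee_rot: [[-0.98, -0.199, -0.008], [-0.199, 0.98, 0.005], [0.007, 0.007, -1.0]]
force: [-1.3, -0.6, -0.5]
opening: 0.0579
grasp_force: 0.0
```

```bash
python3 - <<'E'
from wells import *
s=read_state();print(s["t"],s["position"],np.degrees(np.arctan2(s["ee_rot"][1,1],s["ee_rot"][0,1])),s["force"])
p=get_image("wrist"); cv2.imwrite("pics/w3.png",p["frame"]); np.savez("w3.npz",**p)
w=fcloud(p);v,u=np.mgrid[:400,:640]
lo=(w[...,2]>.016)&(w[...,2]<.035)&(p["frame"].min(2)>130)
n,lab,st,_=cv2.connectedComponentsWithStats(lo.astype(np.uint8))
for i in range(1,n):
    if st[i,4]>300: A=w[lab==i];print("cake",st[i].tolist(),A.mean(0).round(4),fitcake(A))
E
```

```text
8.0333 [ 0.453291   -0.19773918  0.14564131] 101.50410695057022 [-1.33944121 -0.55470103 -0.46914224]
cake [287, 0, 78, 38, 1611] [ 0.3039 -0.2235  0.0167] [ 302.5 -224.9   64.4   38.   -85. ]
cake [465, 77, 55, 76, 1601] [ 0.3519 -0.0502  0.0167] [351.2 -49.   63.4  43.6 -10.3]
cake [160, 114, 67, 84, 3046] [ 0.448  -0.3192  0.0223] [ 449.1 -320.5   66.    45.9  -20.5]
cake [293, 152, 54, 72, 3600] [ 0.4544 -0.1992  0.0223] [ 456.2 -198.5   66.2   46.5   11.8]
cake [146, 219, 54, 54, 1773] [ 0.5483 -0.336   0.0224] [ 555.  -337.7   66.8   46.2  -23.5]
```

View pics/w3.png

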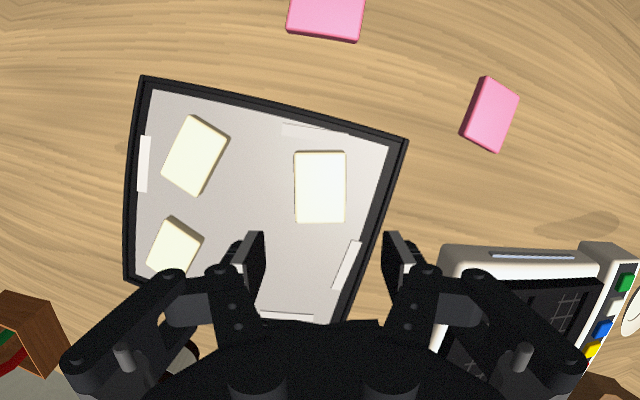

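The cake to grasp is centred at pixel (320,187), between the fingers ahead of the palm. Its fit of 66.2 × 46.5 mm matches the given size. I'll grasp it now.

Emit:
drive_tool:
  series:
    - {"gripper": 58, "travel": [-1, 0, -38], "twist": 0}
    - {"gripper": 58, "travel": [-1, 0, -76], "twist": 0}
    - {"gripper": 58, "travel": [-1, 0, -110], "twist": 0}
    - {"gripper": 58, "travel": [-1, 0, -128], "twist": 0}
    - {"gripper": 58, "travel": [-1, 0, -138], "twist": 0}

```text
t: 8.5
position: [0.4568, -0.1985, 0.0118]
ee_rot: [[-0.979, -0.204, -0.0], [-0.204, 0.979, 0.0], [0.0, 0.0, -1.0]]
force: [-0.6, -0.4, 0.2]
opening: 0.0581
grasp_force: 0.0
```

Emit:
drive_tool:
  series:
    - {"gripper": 58, "travel": [0, 0, 0], "twist": 0}
    - {"gripper": 40, "travel": [0, 0, 0], "twist": 0}
    - {"gripper": 40, "travel": [0, 0, 0], "twist": 0}
    - {"gripper": 40, "travel": [0, 0, 0], "twist": 0}
    - {"gripper": 40, "travel": [0, 0, 0], "twist": 0}
  newtons: 60

```text
t: 8.92
position: [0.4579, -0.1997, 0.0141]
ee_rot: [[-0.979, -0.204, 0.003], [-0.204, 0.979, -0.002], [-0.003, -0.003, -1.0]]
force: [-0.2, 0.7, 7.8]
opening: 0.044
grasp_force: 62.0
```

Emit:
drive_tool:
  series:
    - {"gripper": 40, "travel": [0, 0, 15], "twist": 0}
    - {"gripper": 40, "travel": [0, 0, 45], "twist": 0}
    - {"gripper": 40, "travel": [0, 0, 85], "twist": 0}
    - {"gripper": 40, "travel": [0, 0, 125], "twist": 0}
    - {"gripper": 40, "travel": [0, 0, 150], "twist": 0}

```text
t: 9.33
position: [0.4576, -0.1997, 0.1668]
ee_rot: [[-0.979, -0.204, 0.005], [-0.204, 0.979, -0.003], [-0.004, -0.004, -1.0]]
force: [0.5, -0.3, 0.0]
opening: 0.0442
grasp_force: 61.5
```

Emit:
drive_tool:
  series:
    - {"gripper": 40, "travel": [10, 30, 20], "twist": -0.03}
    - {"gripper": 40, "travel": [20, 64, 30], "twist": -0.06}
    - {"gripper": 40, "travel": [35, 98, 30], "twist": -0.118}
    - {"gripper": 40, "travel": [55, 130, 30], "twist": -0.118}
    - {"gripper": 40, "travel": [78, 160, 30], "twist": -0.118}

```text
t: 9.75
position: [0.5342, -0.0371, 0.1939]
ee_rot: [[-0.996, -0.086, 0.002], [-0.086, 0.996, -0.0], [-0.002, -0.001, -1.0]]
force: [0.9, -0.7, -0.6]
opening: 0.0442
grasp_force: 61.5
```

Emit:
drive_tool:
  series:
    - {"gripper": 40, "travel": [28, 25, 0], "twist": 0}
    - {"gripper": 40, "travel": [58, 49, -10], "twist": 0}
    - {"gripper": 40, "travel": [80, 49, -25], "twist": 0}
    - {"gripper": 40, "travel": [89, 49, -40], "twist": 0}
    - {"gripper": 40, "travel": [89, 49, -40], "twist": 0}

```text
t: 10.17
position: [0.624, 0.0109, 0.1503]
ee_rot: [[-0.996, -0.088, -0.002], [-0.088, 0.996, -0.0], [0.002, 0.0, -1.0]]
force: [-0.4, 0.5, -1.3]
opening: 0.0438
grasp_force: 61.5
```

```bash
cat > place.py <<'E'
from wells import *
import sys
def look(tag,show=True):
    s=read_state();print(s["t"],s["position"].round(4),np.degrees(np.arctan2(s["ee_rot"][1,1],s["ee_rot"][0,1])).round(2),s["force"].round(1),s["opening"].round(4),s["grasp_force"])
    p=get_image("wrist"); cv2.imwrite(f"pics/{tag}.png",p["frame"]); np.savez(tag+".npz",**p)
    w=fcloud(p);hs=cv2.cvtColor(p["frame"],cv2.COLOR_BGR2HSV)
    for nm,a,b in [("tray",.016,.035),("well/hand",.084,.25)]:
        m=(w[...,2]>a)&(w[...,2]<b)&(p["frame"].min(2)>130)&(w[...,1]<.13)&(w[...,0]>.38)
        n,lab,st,_=cv2.connectedComponentsWithStats(m.astype(np.uint8))
        for i in range(1,n):
            if st[i,4]>300: A=w[lab==i];print(nm,st[i].tolist(),np.median(A,0).round(4),fitcake(A))
look(sys.argv[1])
E
python3 place.py w4
```

```text
Traceback (most recent call last):
  File "place.py", line 12, in <module>
    look(sys.argv[1])
    ~~~~^^^^^^^^^^^^^
  File "place.py", line 4, in look
    s=read_state();print(s["t"],s["position"].round(4),np.degrees(np.arctan2(s["ee_rot"][1,1],s["ee_rot"][0,1])).round(2),s["force"].round(1),s["opening"].round(4),s["grasp_force"])
                                                                                                                                              ^^^^^^^^^^^^^^^^^^
AttributeError: 'float' object has no attribute 'round'
```

```bash
sed -i 's/s\["opening"\].round(4)/s["opening"]/' place.py; python3 place.py w4
```

```text
10.1667 [0.624  0.0109 0.1503] 95.07 [-0.4  0.5 -1.3] 0.04378769650506153 61.512476205825806
tray [38, 0, 36, 49, 975] [ 0.4538 -0.319   0.0222] [ 452.4 -321.9   60.4   47.1  -20.6]
tray [27, 77, 29, 61, 1089] [ 0.5547 -0.3346  0.0222] [ 555.1 -337.6   65.8   47.5  -22.3]
well/hand [274, 182, 99, 122, 11164] [0.617  0.011  0.1585] [642.3  12.2 106.7  67.8   4.2]
```

View pics/w4.png

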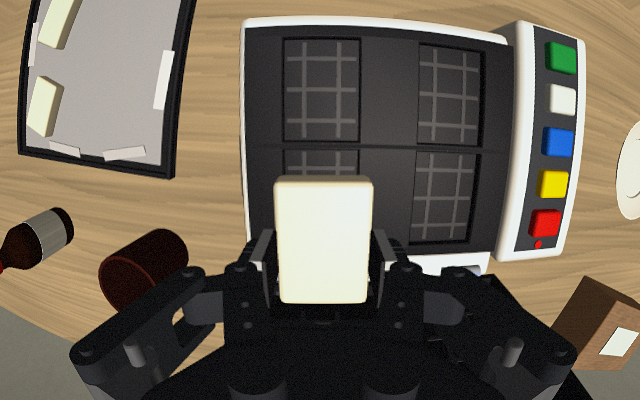

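The cake is held squarely at (323,240), over the rear-right well. The front wells are clear behind it. I'll measure its offset along x and compare it with the wells in the same picture.

```bash
cat > off.py <<'E'
from wells import *
import sys
p=dict(np.load(sys.argv[1]+".npz"));w=fcloud(p);zc=float(sys.argv[2])
m=(abs(w[...,2]-zc)<.004)&(p["frame"].min(2)>90)&(w[...,1]<.13)
n,lab,st,_=cv2.connectedComponentsWithStats(m.astype(np.uint8));i=1+st[1:,4].argmax()
print("hand cake",fitcake(w[lab==i]))
m=((w[...,2]<.0765)&(w[...,2]>.069)&(w[...,0]>.48)&(w[...,0]<.68)&(w[...,1]<.16)&(w[...,1]>-.06)&(p["frame"].max(2)<110)).astype(np.uint8)
n,lab,st,_=cv2.connectedComponentsWithStats(cv2.morphologyEx(m,cv2.MORPH_OPEN,np.ones((3,3))))
for i in range(1,n):
    if st[i,4]>400: print("well",st[i].tolist(),fitcake(w[lab==i]))
E
python3 off.py w4 .1585
```

```text
hand cake [621.7  11.3  65.7  45.9   5. ]
well [283, 39, 77, 102, 7650] [543.6   2.9  72.5  52.9   4.8]
well [417, 45, 66, 101, 6014] [535.7  98.1  73.   51.3   4.7]
well [284, 150, 74, 25, 1795] [595.4   7.2  52.9  17.8 -84.9]
well [409, 152, 69, 92, 5302] [614.1 104.7  72.1  51.5   4.6]
```

Emit:
drive_tool:
  series:
    - {"gripper": 40, "travel": [0, -1.5, -25], "twist": 0}
    - {"gripper": 40, "travel": [0, -1.5, -45], "twist": 0}
    - {"gripper": 40, "travel": [0, -1.5, -52], "twist": 0}
    - {"gripper": 40, "travel": [0, -1.5, -56], "twist": 0}
    - {"gripper": 40, "travel": [0, -1.5, -58], "twist": 0}

```text
t: 10.63
position: [0.6229, 0.0083, 0.095]
ee_rot: [[-0.996, -0.087, 0.0], [-0.087, 0.996, -0.0], [-0.0, -0.0, -1.0]]
force: [1.7, 0.1, 0.3]
opening: 0.0444
grasp_force: 61.5
```

Emit:
drive_tool:
  series:
    - {"gripper": 40, "travel": [0, 0, -3], "twist": 0}
    - {"gripper": 40, "travel": [0, 0, -6], "twist": 0}
    - {"gripper": 40, "travel": [0, 0, -9], "twist": 0}
    - {"gripper": 40, "travel": [0, 0, -9], "twist": 0}

```text
t: 10.97
position: [0.6232, 0.0086, 0.0852]
ee_rot: [[-0.996, -0.087, 0.0], [-0.087, 0.996, -0.0], [-0.0, -0.0, -1.0]]
force: [0.5, 0.2, 0.3]
opening: 0.0442
grasp_force: 61.5
```

Emit:
drive_tool:
  series:
    - {"gripper": 56, "travel": [0, 0, 0], "twist": 0}
    - {"gripper": 56, "travel": [0, 0, 0], "twist": 0}
    - {"gripper": 56, "travel": [0, 0, 0], "twist": 0}
    - {"gripper": 56, "travel": [0, 0, 20], "twist": 0}
    - {"gripper": 56, "travel": [0, 0, 60], "twist": 0}

```text
t: 11.38
position: [0.6194, 0.0089, 0.1413]
ee_rot: [[-0.996, -0.087, -0.01], [-0.087, 0.996, 0.001], [0.01, 0.002, -1.0]]
force: [0.4, 0.4, 0.1]
opening: 0.056
grasp_force: 0.0
```

Emit:
drive_tool:
  series:
    - {"gripper": 56, "travel": [-30, -10, 20], "twist": 0}
    - {"gripper": 56, "travel": [-60, -20, 40], "twist": 0}
    - {"gripper": 56, "travel": [-75, -35, 60], "twist": 0}
    - {"gripper": 56, "travel": [-75, -50, 80], "twist": 0}
    - {"gripper": 56, "travel": [-75, -50, 80], "twist": 0}

```text
t: 11.8
position: [0.55, -0.0439, 0.2298]
ee_rot: [[-0.996, -0.086, 0.007], [-0.086, 0.996, -0.003], [-0.007, -0.004, -1.0]]
force: [2.0, 0.1, 0.1]
opening: 0.0562
grasp_force: 0.0
```

```bash
python3 place.py w5; python3 off.py w5 .0905
```

```text
11.8 [ 0.55   -0.0439  0.2298] 94.92 [2.  0.1 0.1] 0.05615745238177093 0.0
tray [100, 50, 39, 56, 1263] [ 0.4496 -0.3185  0.0222] [ 450.  -321.    65.9   48.2  -22.3]
tray [93, 128, 33, 55, 1129] [ 0.5541 -0.3352  0.0223] [ 555.3 -337.    65.2   46.3  -23. ]
well/hand [346, 223, 47, 57, 1935] [0.6172 0.0035 0.0905] [594.1   7.1 119.9  44.9   3.8]
hand cake [620.9   8.6  66.2  45.4   3.8]
well [344, 139, 55, 71, 3446] [544.1   3.4  72.4  52.6   4.7]
well [435, 141, 49, 69, 2839] [536.3  98.5  72.4  50.6   5. ]
well [428, 216, 46, 57, 2146] [615.4 105.1  70.4  50.9   5.5]
```

Cake 1 is seated: its top reads 0.0905 m, and this camera reads about 1.5 mm low. Next is the cake at (450,−321).

Emit:
drive_tool:
  series:
    - {"gripper": 56, "travel": [-12, -37, 0], "twist": -0.1}
    - {"gripper": 56, "travel": [-24, -75, -5], "twist": -0.2}
    - {"gripper": 56, "travel": [-38, -112, -10], "twist": -0.3}
    - {"gripper": 56, "travel": [-52, -149, -15], "twist": -0.4}
    - {"gripper": 56, "travel": [-66, -186, -20], "twist": -0.463}

```text
t: 12.27
position: [0.4816, -0.2281, 0.204]
ee_rot: [[-0.929, 0.371, -0.001], [0.371, 0.929, 0.001], [0.001, 0.001, -1.0]]
force: [0.6, -0.0, 0.1]
opening: 0.0563
grasp_force: 0.0
```

Emit:
drive_tool:
  series:
    - {"gripper": 56, "travel": [-12, -35, -15], "twist": 0}
    - {"gripper": 56, "travel": [-24, -68, -35], "twist": 0}
    - {"gripper": 56, "travel": [-32, -93, -60], "twist": 0}
    - {"gripper": 56, "travel": [-32, -93, -85], "twist": 0}
    - {"gripper": 56, "travel": [-32, -93, -85], "twist": 0}

```text
t: 12.68
position: [0.4472, -0.319, 0.115]
ee_rot: [[-0.929, 0.37, -0.007], [0.37, 0.929, 0.006], [0.008, 0.003, -1.0]]
force: [-0.7, 0.5, -0.1]
opening: 0.0561
grasp_force: 0.0
```

```bash
python3 place.py w6
```

```text
12.6833 [ 0.4472 -0.319   0.115 ] 68.31 [-0.7  0.5 -0.1] 0.056083334478001914 0.0
tray [292, 158, 58, 79, 4464] [ 0.4471 -0.3201  0.0224] [ 449.  -320.7   65.1   45.7  -22.1]
tray [321, 277, 53, 47, 2210] [ 0.5446 -0.3342  0.0224] [ 548.9 -335.    53.6   46.5  -22.4]
```

Emit:
drive_tool:
  series:
    - {"gripper": 56, "travel": [-1, 0, -38], "twist": -0.008}
    - {"gripper": 56, "travel": [-1, 0, -76], "twist": -0.008}
    - {"gripper": 56, "travel": [-1, 0, -98], "twist": -0.008}
    - {"gripper": 56, "travel": [-1, 0, -107], "twist": -0.008}
    - {"gripper": 56, "travel": [-1, 0, -107], "twist": -0.008}

```text
t: 13.15
position: [0.4491, -0.3187, 0.0122]
ee_rot: [[-0.928, 0.373, -0.002], [0.373, 0.928, 0.002], [0.003, 0.001, -1.0]]
force: [0.6, -0.1, 0.1]
opening: 0.0557
grasp_force: 0.0
```

Emit:
drive_tool:
  series:
    - {"gripper": 40, "travel": [0, 0, 0], "twist": 0}
    - {"gripper": 40, "travel": [0, 0, 0], "twist": 0}
    - {"gripper": 40, "travel": [0, 0, 0], "twist": 0}
    - {"gripper": 40, "travel": [0, 0, 0], "twist": 0}
    - {"gripper": 40, "travel": [0, 0, 0], "twist": 0}
  newtons: 60

```text
t: 13.57
position: [0.4502, -0.3212, 0.0147]
ee_rot: [[-0.927, 0.374, 0.002], [0.374, 0.927, -0.002], [-0.003, -0.001, -1.0]]
force: [0.9, 0.5, 7.0]
opening: 0.0439
grasp_force: 61.8
```

Emit:
drive_tool:
  series:
    - {"gripper": 40, "travel": [0, 0, 15], "twist": 0}
    - {"gripper": 40, "travel": [0, 0, 45], "twist": 0}
    - {"gripper": 40, "travel": [0, 0, 85], "twist": 0}
    - {"gripper": 40, "travel": [0, 0, 125], "twist": 0}
    - {"gripper": 40, "travel": [0, 0, 160], "twist": 0}

```text
t: 13.98
position: [0.4493, -0.3206, 0.176]
ee_rot: [[-0.927, 0.375, 0.001], [0.375, 0.927, -0.001], [-0.001, -0.001, -1.0]]
force: [0.5, -0.5, -0.7]
opening: 0.0443
grasp_force: 61.4
```

Emit:
drive_tool:
  series:
    - {"gripper": 40, "travel": [6, 35, 15], "twist": 0.1}
    - {"gripper": 40, "travel": [15, 72, 20], "twist": 0.2}
    - {"gripper": 40, "travel": [25, 110, 20], "twist": 0.3}
    - {"gripper": 40, "travel": [36, 148, 20], "twist": 0.4}
    - {"gripper": 40, "travel": [48, 185, 20], "twist": 0.471}

```text
t: 14.4
position: [0.4972, -0.1338, 0.1941]
ee_rot: [[-0.996, -0.091, 0.001], [-0.091, 0.996, -0.001], [-0.001, -0.001, -1.0]]
force: [0.7, 0.3, -1.1]
opening: 0.0439
grasp_force: 61.4
```

Emit:
drive_tool:
  series:
    - {"gripper": 40, "travel": [12, 38, 0], "twist": 0}
    - {"gripper": 40, "travel": [24, 76, -5], "twist": 0}
    - {"gripper": 40, "travel": [36, 112, -15], "twist": 0}
    - {"gripper": 40, "travel": [48, 137, -30], "twist": 0}
    - {"gripper": 40, "travel": [48, 137, -41], "twist": 0}

```text
t: 14.82
position: [0.5472, 0.006, 0.1522]
ee_rot: [[-0.996, -0.091, 0.003], [-0.091, 0.996, 0.002], [-0.003, 0.001, -1.0]]
force: [0.1, -0.2, -0.6]
opening: 0.0441
grasp_force: 61.4
```

Emit:
drive_tool:
  series:
    - {"gripper": 40, "travel": [0, 0, 0], "twist": 0}
    - {"gripper": 40, "travel": [0, 0, 0], "twist": 0}

```text
t: 14.98
position: [0.5443, 0.0013, 0.1519]
ee_rot: [[-0.996, -0.088, -0.002], [-0.088, 0.996, -0.0], [0.002, -0.0, -1.0]]
force: [-0.3, -0.7, -0.8]
opening: 0.0442
grasp_force: 61.4
```

```bash
python3 place.py w7; python3 off.py w7 .1585
```

```text
14.9833 [0.5443 0.0013 0.1519] 95.04 [-0.3 -0.7 -0.8] 0.044187657921798656 61.43114447593689
tray [36, 141, 27, 60, 1067] [ 0.5534 -0.3343  0.0223] [ 555.1 -336.8   66.    46.9  -21.4]
well/hand [274, 186, 98, 139, 11803] [0.5417 0.0024 0.1595] [578.2   5.4 134.1  45.3   5.4]
hand cake [543.8   2.   65.6  45.9   5.8]
well [288, 153, 74, 27, 1820] [518.5   0.8  52.3  19.9 -85.1]
well [412, 155, 68, 90, 5166] [536.8  98.1  72.1  51.7   5.1]
well [410, 252, 56, 23, 864] [591.8 103.1  51.1  22.1 -86.5]
```

View pics/w7.png

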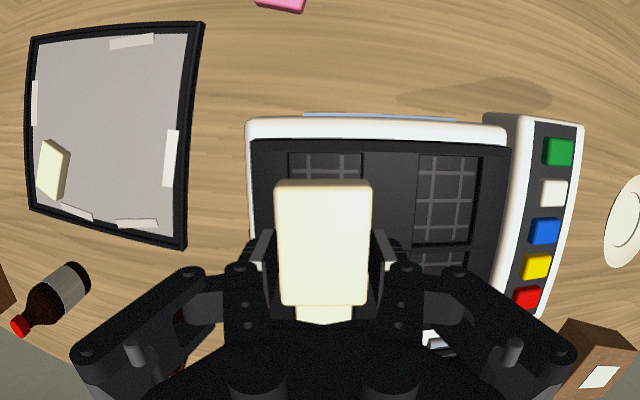

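The second cake is held at (323,245), over the front-right well. The first sits seated behind it. It needs about 1 mm of correction before I lower it.

Emit:
drive_tool:
  series:
    - {"gripper": 40, "travel": [1, 1, -25], "twist": 0}
    - {"gripper": 40, "travel": [1, 1, -45], "twist": 0}
    - {"gripper": 40, "travel": [1, 1, -52], "twist": 0}
    - {"gripper": 40, "travel": [1, 1, -56], "twist": 0}
    - {"gripper": 40, "travel": [1, 1, -58], "twist": 0}

```text
t: 15.45
position: [0.5463, 0.0016, 0.0946]
ee_rot: [[-0.996, -0.086, 0.0], [-0.086, 0.996, -0.0], [-0.0, -0.0, -1.0]]
force: [0.0, 0.7, -0.6]
opening: 0.0442
grasp_force: 61.4
```

Emit:
drive_tool:
  series:
    - {"gripper": 40, "travel": [0, 0, -3], "twist": 0}
    - {"gripper": 40, "travel": [0, 0, -6], "twist": 0}
    - {"gripper": 40, "travel": [0, 0, -9], "twist": 0}
    - {"gripper": 40, "travel": [0, 0, -9], "twist": 0}

```text
t: 15.78
position: [0.5461, 0.0022, 0.0868]
ee_rot: [[-0.996, -0.087, 0.0], [-0.087, 0.996, -0.001], [-0.0, -0.001, -1.0]]
force: [-7.0, -2.3, 14.9]
opening: 0.0438
grasp_force: 64.6
```

Emit:
drive_tool:
  series:
    - {"gripper": 40, "travel": [-1, -0.5, 6], "twist": 0}
    - {"gripper": 40, "travel": [-2, -0.5, 6], "twist": 0}
    - {"gripper": 40, "travel": [-2, -0.5, 3], "twist": 0}
    - {"gripper": 40, "travel": [-2, -0.5, 0], "twist": 0}
    - {"gripper": 40, "travel": [-2, -0.5, 0], "twist": 0}

```text
t: 16.2
position: [0.5436, 0.0022, 0.0844]
ee_rot: [[-0.996, -0.087, -0.001], [-0.087, 0.996, 0.0], [0.001, 0.0, -1.0]]
force: [0.1, -0.2, -1.1]
opening: 0.0438
grasp_force: 62.9
```

Emit:
drive_tool:
  series:
    - {"gripper": 56, "travel": [0, 0, 0], "twist": 0}
    - {"gripper": 56, "travel": [0, 0, 0], "twist": 0}
    - {"gripper": 56, "travel": [0, 0, 0], "twist": 0}
    - {"gripper": 56, "travel": [0, 0, 20], "twist": 0}
    - {"gripper": 56, "travel": [0, 0, 60], "twist": 0}

```text
t: 16.62
position: [0.5405, 0.0024, 0.1418]
ee_rot: [[-0.996, -0.087, -0.01], [-0.087, 0.996, 0.001], [0.009, 0.002, -1.0]]
force: [0.8, 0.7, 0.4]
opening: 0.0564
grasp_force: 0.0
```

Emit:
drive_tool:
  series:
    - {"gripper": 56, "travel": [-20, -20, 20], "twist": 0}
    - {"gripper": 56, "travel": [-40, -40, 40], "twist": 0}
    - {"gripper": 56, "travel": [-40, -60, 60], "twist": 0}
    - {"gripper": 56, "travel": [-40, -60, 80], "twist": 0}
    - {"gripper": 56, "travel": [-40, -60, 80], "twist": 0}

```text
t: 17.03
position: [0.5066, -0.0595, 0.2294]
ee_rot: [[-0.996, -0.085, 0.007], [-0.085, 0.996, -0.002], [-0.007, -0.003, -1.0]]
force: [1.2, -0.2, 0.8]
opening: 0.0559
grasp_force: 0.0
```

```bash
python3 place.py w8; python3 off.py w8 .0905
```

```text
17.0333 [ 0.5066 -0.0595  0.2294] 94.9 [ 1.2 -0.2  0.8] 0.055894028417792126 0.0
tray [103, 160, 34, 54, 1118] [ 0.5535 -0.335   0.0223] [ 555.2 -337.4   66.    46.6  -23. ]
well/hand [359, 191, 48, 61, 2255] [ 0.5363 -0.0018  0.0905] [5.312e+02 1.000e-01 8.790e+01 4.970e+01 1.080e+01]
well/hand [355, 262, 35, 51, 1353] [0.6235 0.001  0.0905] [581.9  -1.2 145.8  38.6   8.3]
hand cake [543.5   2.7  64.5  45.7   4.3]
well [440, 185, 49, 62, 2456] [537.   98.6  71.5  51.3   5.5]
well [437, 252, 40, 25, 724] [597.3 103.4  50.5  31.5 -85.1]
```

Emit:
drive_tool:
  series:
    - {"gripper": 56, "travel": [7, -38, 0], "twist": -0.1}
    - {"gripper": 56, "travel": [14, -76, -5], "twist": -0.2}
    - {"gripper": 56, "travel": [21, -114, -10], "twist": -0.3}
    - {"gripper": 56, "travel": [28, -152, -15], "twist": -0.4}
    - {"gripper": 56, "travel": [35, -189, -20], "twist": -0.483}

```text
t: 17.5
position: [0.539, -0.2479, 0.2036]
ee_rot: [[-0.921, 0.389, -0.002], [0.389, 0.921, 0.001], [0.002, 0.0, -1.0]]
force: [0.7, 0.7, 0.3]
opening: 0.0554
grasp_force: 0.0
```

Emit:
drive_tool:
  series:
    - {"gripper": 56, "travel": [7, -36, -15], "twist": 0}
    - {"gripper": 56, "travel": [14, -70, -35], "twist": 0}
    - {"gripper": 56, "travel": [16, -90, -60], "twist": 0}
    - {"gripper": 56, "travel": [16, -90, -85], "twist": 0}
    - {"gripper": 56, "travel": [16, -90, -85], "twist": 0}

```text
t: 17.92
position: [0.5517, -0.3353, 0.1135]
ee_rot: [[-0.922, 0.387, -0.009], [0.387, 0.922, 0.007], [0.01, 0.003, -1.0]]
force: [-1.3, 2.0, -0.9]
opening: 0.0559
grasp_force: 0.0
```

```bash
python3 place.py w9
```

```text
17.9167 [ 0.5517 -0.3353  0.1135] 67.23 [-1.3  2.  -0.9] 0.055855399287776046 0.0
tray [292, 160, 60, 79, 4500] [ 0.5524 -0.3366  0.0224] [ 554.5 -337.1   64.8   46.4  -23.1]
```

Commanded pose is (555.2, −337, 120.3), which matches the cake.

Emit:
drive_tool:
  series:
    - {"gripper": 56, "travel": [0, 0, -38], "twist": -0.005}
    - {"gripper": 56, "travel": [0, 0, -76], "twist": -0.005}
    - {"gripper": 56, "travel": [0, 0, -98], "twist": -0.005}
    - {"gripper": 56, "travel": [0, 0, -107], "twist": -0.005}
    - {"gripper": 56, "travel": [0, 0, -107], "twist": -0.005}

```text
t: 18.38
position: [0.5544, -0.3351, 0.012]
ee_rot: [[-0.921, 0.389, -0.003], [0.389, 0.921, 0.002], [0.004, 0.001, -1.0]]
force: [-0.8, 0.3, -0.5]
opening: 0.056
grasp_force: 0.0
```

Emit:
drive_tool:
  series:
    - {"gripper": 40, "travel": [0, 0, 0], "twist": 0}
    - {"gripper": 40, "travel": [0, 0, 0], "twist": 0}
    - {"gripper": 40, "travel": [0, 0, 0], "twist": 0}
    - {"gripper": 40, "travel": [0, 0, 0], "twist": 0}
    - {"gripper": 40, "travel": [0, 0, 0], "twist": 0}
  newtons: 60

```text
t: 18.8
position: [0.5563, -0.3377, 0.0149]
ee_rot: [[-0.921, 0.39, 0.002], [0.39, 0.921, -0.002], [-0.003, -0.001, -1.0]]
force: [0.0, 0.2, 6.4]
opening: 0.0445
grasp_force: 61.8
```

Emit:
drive_tool:
  series:
    - {"gripper": 40, "travel": [0, 0, 15], "twist": 0}
    - {"gripper": 40, "travel": [0, 0, 45], "twist": 0}
    - {"gripper": 40, "travel": [0, 0, 85], "twist": 0}
    - {"gripper": 40, "travel": [0, 0, 125], "twist": 0}
    - {"gripper": 40, "travel": [0, 0, 160], "twist": 0}

```text
t: 19.22
position: [0.5553, -0.3371, 0.176]
ee_rot: [[-0.921, 0.39, 0.001], [0.39, 0.921, -0.001], [-0.001, -0.0, -1.0]]
force: [1.0, -0.3, 0.0]
opening: 0.0442
grasp_force: 61.4
```

Emit:
drive_tool:
  series:
    - {"gripper": 40, "travel": [0, 38, 15], "twist": 0.1}
    - {"gripper": 40, "travel": [-2, 78, 20], "twist": 0.2}
    - {"gripper": 40, "travel": [-4, 118, 20], "twist": 0.3}
    - {"gripper": 40, "travel": [-6, 158, 20], "twist": 0.4}
    - {"gripper": 40, "travel": [-8, 198, 20], "twist": 0.488}

```text
t: 19.63
position: [0.5469, -0.1375, 0.194]
ee_rot: [[-0.996, -0.091, 0.001], [-0.091, 0.996, -0.0], [-0.001, -0.001, -1.0]]
force: [0.8, 0.4, -1.5]
opening: 0.0436
grasp_force: 61.4
```

Emit:
drive_tool:
  series:
    - {"gripper": 40, "travel": [-3, 40, 0], "twist": 0}
    - {"gripper": 40, "travel": [-6, 80, 0], "twist": 0}
    - {"gripper": 40, "travel": [-9, 120, 0], "twist": 0}
    - {"gripper": 40, "travel": [-11, 160, 0], "twist": 0}
    - {"gripper": 40, "travel": [-11, 195, 0], "twist": 0}

```text
t: 20.05
position: [0.5352, 0.0584, 0.1937]
ee_rot: [[-0.996, -0.087, 0.0], [-0.087, 0.996, 0.0], [-0.0, 0.0, -1.0]]
force: [-0.3, 0.3, -0.3]
opening: 0.0443
grasp_force: 61.4
```

Emit:
drive_tool:
  series:
    - {"gripper": 40, "travel": [-0.5, 25, -10], "twist": 0}
    - {"gripper": 40, "travel": [-0.5, 40, -25], "twist": 0}
    - {"gripper": 40, "travel": [-0.5, 40, -41], "twist": 0}
    - {"gripper": 40, "travel": [-0.5, 40, -41], "twist": 0}
    - {"gripper": 40, "travel": [-0.5, 40, -41], "twist": 0}

```text
t: 20.47
position: [0.5349, 0.0961, 0.152]
ee_rot: [[-0.996, -0.088, -0.002], [-0.088, 0.996, -0.0], [0.002, -0.0, -1.0]]
force: [0.8, -0.1, -0.5]
opening: 0.0438
grasp_force: 61.5
```

```bash
python3 place.py w10; python3 off.py w10 .1585
```

```text
20.4667 [0.5349 0.0961 0.152 ] 95.03 [ 0.8 -0.1 -0.5] 0.04383030693226094 61.450806856155396
well/hand [165, 164, 63, 85, 4526] [0.5419 0.0047 0.0904] [544.3   3.   65.1  45.7   4.7]
well/hand [274, 186, 98, 120, 10898] [0.5298 0.0964 0.1594] [534.7  96.8  65.3  45.2   5.3]
well/hand [179, 260, 49, 16, 408] [0.5916 0.0118 0.0902] [569.2  26.9  96.5  30.6 -42.5]
hand cake [534.4  96.6  65.9  46.    5.2]
well [287, 155, 73, 24, 1662] [509.8  94.6  52.3  17.7 -84.8]
well [292, 306, 61, 18, 941] [639.6 105.4  52.3  20.9 -84.1]
```

View pics/w10.png

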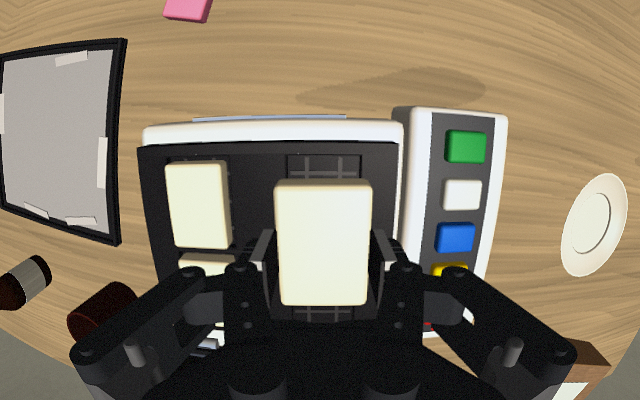

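The tray is empty. The third cake is held at (323,245) over the front-left well, with the other two seated at left.

Emit:
drive_tool:
  series:
    - {"gripper": 40, "travel": [0.5, 0.5, -25], "twist": 0}
    - {"gripper": 40, "travel": [0.5, 0.5, -45], "twist": 0}
    - {"gripper": 40, "travel": [0.5, 0.5, -52], "twist": 0}
    - {"gripper": 40, "travel": [0.5, 0.5, -56], "twist": 0}
    - {"gripper": 40, "travel": [0.5, 0.5, -58], "twist": 0}

```text
t: 20.93
position: [0.5368, 0.0961, 0.0947]
ee_rot: [[-0.996, -0.086, 0.001], [-0.086, 0.996, -0.0], [-0.001, -0.0, -1.0]]
force: [-0.5, 0.4, -0.9]
opening: 0.0441
grasp_force: 61.4
```

Emit:
drive_tool:
  series:
    - {"gripper": 40, "travel": [0, 0, -3], "twist": 0}
    - {"gripper": 40, "travel": [0, 0, -6], "twist": 0}
    - {"gripper": 40, "travel": [0, 0, -9], "twist": 0}
    - {"gripper": 40, "travel": [0, 0, -9], "twist": 0}

```text
t: 21.27
position: [0.5363, 0.0965, 0.0852]
ee_rot: [[-0.996, -0.087, 0.0], [-0.087, 0.996, -0.0], [-0.0, -0.0, -1.0]]
force: [0.4, 0.6, -1.0]
opening: 0.0438
grasp_force: 61.4
```

Free in the well. I'll release it and back off for a check of all three.

Emit:
drive_tool:
  series:
    - {"gripper": 56, "travel": [0, 0, 0], "twist": 0}
    - {"gripper": 56, "travel": [0, 0, 0], "twist": 0}
    - {"gripper": 56, "travel": [0, 0, 0], "twist": 0}
    - {"gripper": 56, "travel": [0, 0, 20], "twist": 0}
    - {"gripper": 56, "travel": [0, 0, 60], "twist": 0}

```text
t: 21.68
position: [0.5326, 0.0963, 0.1421]
ee_rot: [[-0.996, -0.087, -0.009], [-0.087, 0.996, -0.001], [0.009, 0.0, -1.0]]
force: [0.7, -0.9, 0.0]
opening: 0.0561
grasp_force: 0.0
```

Emit:
drive_tool:
  series:
    - {"gripper": 56, "travel": [0, -10, 40], "twist": 0}
    - {"gripper": 56, "travel": [-10, -20, 80], "twist": 0}
    - {"gripper": 56, "travel": [-30, -40, 120], "twist": 0}
    - {"gripper": 56, "travel": [-30, -40, 150], "twist": 0}
    - {"gripper": 56, "travel": [-30, -40, 175], "twist": 0}

```text
t: 22.1
position: [0.5058, 0.0556, 0.3241]
ee_rot: [[-0.996, -0.086, 0.003], [-0.086, 0.996, -0.001], [-0.003, -0.001, -1.0]]
force: [1.1, -0.8, -0.1]
opening: 0.0557
grasp_force: 0.0
```

Emit:
drive_tool:
  series:
    - {"gripper": 56, "travel": [0, 0, 0], "twist": 0}
    - {"gripper": 56, "travel": [0, 0, 0], "twist": 0}

```text
t: 22.27
position: [0.5072, 0.0565, 0.3222]
ee_rot: [[-0.996, -0.087, 0.005], [-0.087, 0.996, -0.0], [-0.005, -0.001, -1.0]]
force: [0.1, 0.9, -0.7]
opening: 0.0557
grasp_force: 0.0
```

```bash
python3 place.py w11; python3 - <<'E'
from wells import *
p=dict(np.load("w11.npz"));w=fcloud(p)
m=(abs(w[...,2]-.0905)<.004)&(p["frame"].min(2)>110)&(w[...,1]<.13)&(w[...,1]>-.03)&(w[...,0]>.5)
n,lab,st,_=cv2.connectedComponentsWithStats(m.astype(np.uint8))
for i in range(1,n):
    if st[i,4]>200:
        A=w[lab==i];print("cake",fitcake(A),"z",np.percentile(A[:,2],[5,50,95]).round(4),"tilt",np.linalg.lstsq(np.c_[A[:,:2]-A[:,:2].mean(0),np.ones(len(A))],A[:,2],rcond=None)[0][:2].round(3))
# lid plane: upright points
m=(w[...,0]>.66)&(w[...,0]<.78)&(w[...,2]>.12)&(w[...,2]<.3)&(abs(w[...,1]-.06)<.08)
if m.sum()>50: A=w[m];c=np.polyfit(A[:,2],A[:,0],1);print("lid x(z)",c,m.sum())
E
```

```text
22.2667 [0.5072 0.0565 0.3222] 94.99 [ 0.1  0.9 -0.7] 0.05569152392590427 0.0
well/hand [259, 163, 37, 50, 1757] [0.5426 0.0033 0.0904] [544.3   2.8  64.4  45.    4.4]
well/hand [335, 163, 37, 50, 1775] [0.5351 0.0968 0.0904] [536.2  97.4  64.3  45.1   5.5]
well/hand [263, 221, 35, 44, 1355] [0.6176 0.0113 0.0905] [620.2   9.9  64.   44.1   5.1]
cake [544.2   2.8  64.5  45.2   4.8] z [0.089  0.0904 0.0918] tilt [ 0.004 -0.003]
cake [535.9  97.4  64.9  45.3   5.5] z [0.0888 0.0904 0.0916] tilt [0.001 0.007]
cake [620.1  10.1  64.2  44.2   5.5] z [0.0891 0.0905 0.0918] tilt [ 0.005 -0.006]
lid x(z) [0.02275368 0.68988249] 1978
```

View pics/w11.png

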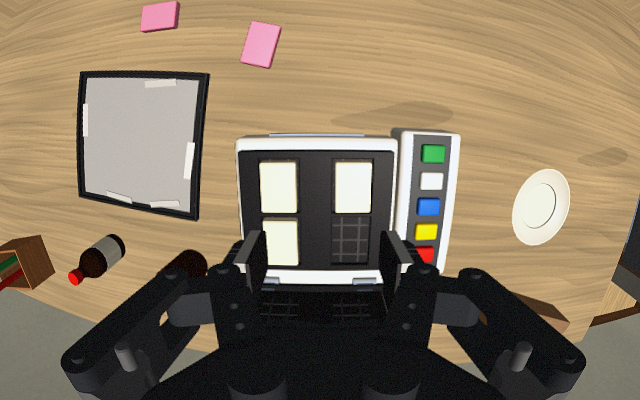

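All three cakes lie flat in their wells, at (278,187), (353,187) and (281,242) in the picture, and the lid is still upright. I'll regrasp the handle and shut it.

Emit:
drive_tool:
  series:
    - {"gripper": 36, "travel": [0, 0, 20], "twist": -0.12}
    - {"gripper": 36, "travel": [0, 0, 54], "twist": -0.24}
    - {"gripper": 36, "travel": [0, 0, 54], "twist": -0.36}
    - {"gripper": 36, "travel": [0, 0, 54], "twist": -0.48}
    - {"gripper": 36, "travel": [0, 0, 54], "twist": -0.6}

```text
t: 22.73
position: [0.5057, 0.0568, 0.3727]
ee_rot: [[-0.869, 0.495, -0.003], [0.495, 0.869, -0.0], [0.002, -0.001, -1.0]]
force: [-0.4, -0.2, -1.0]
opening: 0.0365
grasp_force: 0.0
```

Emit:
drive_tool:
  series:
    - {"gripper": 36, "travel": [0, 0, 0], "twist": -0.12}
    - {"gripper": 36, "travel": [0, 0, 0], "twist": -0.24}
    - {"gripper": 36, "travel": [0, 0, 0], "twist": -0.36}
    - {"gripper": 36, "travel": [0, 0, 0], "twist": -0.48}
    - {"gripper": 36, "travel": [0, 0, 0], "twist": -0.6}

```text
t: 23.15
position: [0.5053, 0.0568, 0.3719]
ee_rot: [[-0.437, 0.899, -0.004], [0.899, 0.437, 0.0], [0.002, -0.004, -1.0]]
force: [-0.2, 1.0, -0.7]
opening: 0.0358
grasp_force: 0.0
```

Emit:
drive_tool:
  series:
    - {"gripper": 36, "travel": [36, 2, 0], "twist": -0.12}
    - {"gripper": 36, "travel": [72, 4, 0], "twist": -0.24}
    - {"gripper": 36, "travel": [110, 5, 0], "twist": -0.37}
    - {"gripper": 36, "travel": [148, 7, 0], "twist": -0.37}
    - {"gripper": 36, "travel": [186, 8, 0], "twist": -0.37}

```text
t: 23.57
position: [0.693, 0.0651, 0.3713]
ee_rot: [[-0.088, 0.996, -0.004], [0.996, 0.088, 0.0], [0.001, -0.004, -1.0]]
force: [-0.1, -0.9, -0.5]
opening: 0.0356
grasp_force: 0.0
```

Emit:
drive_tool:
  series:
    - {"gripper": 36, "travel": [16, 0.5, 0], "twist": 0}
    - {"gripper": 36, "travel": [16, 0.5, 0], "twist": 0}
    - {"gripper": 36, "travel": [16, 0.5, 0], "twist": 0}

```text
t: 23.82
position: [0.7078, 0.0652, 0.3708]
ee_rot: [[-0.088, 0.996, -0.006], [0.996, 0.088, 0.0], [0.001, -0.006, -1.0]]
force: [-0.6, 0.1, -0.4]
opening: 0.0362
grasp_force: 0.0
```

```bash
python3 - <<'E'
from h import *
s=read_state();print(s["t"],s["position"],np.degrees(np.arctan2(s["ee_rot"][1,1],s["ee_rot"][0,1])))
p=get_image("wrist");w=fcloud(p);hsv=cv2.cvtColor(p["frame"],cv2.COLOR_BGR2HSV).astype(int)
m=(w[...,2]>.29)&(w[...,2]<.335)&(w[...,0]>.66)&(w[...,0]<.76)&(w[...,1]>0)&(w[...,1]<.14)
A=w[m];print(len(A),A.mean(0),np.percentile(A,[2,98],axis=0),cv2.minAreaRect((A[:,:2]*1000).astype(np.float32)))
y=np.radians(5);R=235.8;f0=1.59+.0849
for th in np.r_[np.arange(1.59,0,-.1),0]:
    f=th+.0849;d=R*(np.cos(f0)-np.cos(f));print(round(th,2),np.round([d*np.cos(y),d*np.sin(y),R*(np.sin(f)-np.sin(f0))]).tolist(),end=' ')
E
```

```text
23.8167 [0.70781876 0.06522305 0.37076546] 5.056102107435517
3672 [0.70819431 0.07030677 0.32096982] [[0.69897577 0.00424034 0.31626884]
 [0.71792195 0.12577432 0.32327475]] ((709.0267333984375, 64.03004455566406), (13.729926109313965, 127.72931671142578), 4.67333459854126)
1.59 [0.0, 0.0, 0.0] 1.49 [-23.0, -2.0, 1.0] 1.39 [-47.0, -4.0, 0.0] 1.29 [-70.0, -6.0, -3.0] 1.19 [-93.0, -8.0, -9.0] 1.09 [-115.0, -10.0, -17.0] 0.99 [-136.0, -12.0, -27.0] 0.89 [-156.0, -14.0, -39.0] 0.79 [-175.0, -15.0, -54.0] 0.69 [-192.0, -17.0, -70.0] 0.59 [-208.0, -18.0, -87.0] 0.49 [-222.0, -19.0, -106.0] 0.39 [-233.0, -20.0, -127.0] 0.29 [-243.0, -21.0, -148.0] 0.19 [-250.0, -22.0, -171.0] 0.09 [-256.0, -22.0, -193.0] 0.0 [-258.0, -23.0, -215.0]
```

Emit:
drive_tool:
  series:
    - {"gripper": 36, "travel": [1, 0, -30], "twist": 0}
    - {"gripper": 36, "travel": [1, 0, -55], "twist": 0}
    - {"gripper": 36, "travel": [1, 0, -71], "twist": 0}
    - {"gripper": 36, "travel": [1, 0, -71], "twist": 0}
    - {"gripper": 36, "travel": [1, 0, -71], "twist": 0}

```text
t: 24.28
position: [0.7073, 0.0652, 0.3028]
ee_rot: [[-0.088, 0.996, -0.003], [0.996, 0.088, 0.0], [0.0, -0.003, -1.0]]
force: [-0.1, 0.3, 0.8]
opening: 0.036
grasp_force: 0.0
```

Emit:
drive_tool:
  series:
    - {"gripper": 5, "travel": [0, 0, 0], "twist": 0}
    - {"gripper": 5, "travel": [0, 0, 0], "twist": 0}
    - {"gripper": 5, "travel": [0, 0, 0], "twist": 0}
    - {"gripper": 5, "travel": [0, 0, 0], "twist": 0}
    - {"gripper": 5, "travel": [0, 0, 0], "twist": 0}
  newtons: 40

```text
t: 24.7
position: [0.71, 0.0652, 0.3056]
ee_rot: [[-0.088, 0.996, 0.003], [0.996, 0.088, 0.0], [-0.0, 0.003, -1.0]]
force: [-1.7, 0.0, 5.8]
opening: 0.0124
grasp_force: 39.4
```

Emit:
drive_tool:
  series:
    - {"gripper": 5, "travel": [-23, -2, 1], "twist": 0}
    - {"gripper": 5, "travel": [-47, -4, 0], "twist": 0}
    - {"gripper": 5, "travel": [-70, -6, -3], "twist": 0}
    - {"gripper": 5, "travel": [-93, -8, -9], "twist": 0}
    - {"gripper": 5, "travel": [-115, -10, -17], "twist": 0}

```text
t: 25.12
position: [0.5965, 0.0557, 0.2898]
ee_rot: [[-0.088, 0.996, 0.009], [0.996, 0.088, 0.001], [0.0, 0.009, -1.0]]
force: [2.2, 1.8, 8.4]
opening: 0.0124
grasp_force: 43.4
```

Emit:
drive_tool:
  series:
    - {"gripper": 5, "travel": [-21, -2, -10], "twist": 0}
    - {"gripper": 5, "travel": [-41, -4, -22], "twist": 0}
    - {"gripper": 5, "travel": [-60, -5, -37], "twist": 0}
    - {"gripper": 5, "travel": [-77, -7, -53], "twist": 0}
    - {"gripper": 5, "travel": [-93, -8, -70], "twist": 0}

```text
t: 25.53
position: [0.5004, 0.0478, 0.2178]
ee_rot: [[-0.088, 0.996, 0.002], [0.996, 0.088, 0.001], [0.001, 0.002, -1.0]]
force: [-0.1, 3.3, 3.1]
opening: 0.0122
grasp_force: 46.4
```

Emit:
drive_tool:
  series:
    - {"gripper": 5, "travel": [-14, -1, -19], "twist": 0}
    - {"gripper": 5, "travel": [-25, -2, -40], "twist": 0}
    - {"gripper": 5, "travel": [-35, -3, -61], "twist": 0}
    - {"gripper": 5, "travel": [-42, -4, -84], "twist": 0}
    - {"gripper": 5, "travel": [-48, -4, -106], "twist": 0}

```text
t: 25.95
position: [0.45, 0.0437, 0.1097]
ee_rot: [[-0.088, 0.996, -0.004], [0.996, 0.088, 0.001], [0.001, -0.004, -1.0]]
force: [-3.0, 1.2, 3.5]
opening: 0.0125
grasp_force: 50.4
```

Emit:
drive_tool:
  series:
    - {"gripper": 5, "travel": [-1, 0, -10], "twist": 0}
    - {"gripper": 5, "travel": [-2, 0, -20], "twist": 0}
    - {"gripper": 5, "travel": [-2, 0, -22], "twist": 0}
    - {"gripper": 5, "travel": [-2, 0, -22], "twist": 0}

```text
t: 26.28
position: [0.4466, 0.0434, 0.0869]
ee_rot: [[-0.088, 0.996, -0.009], [0.996, 0.088, 0.001], [0.001, -0.009, -1.0]]
force: [-9.1, 0.3, -1.2]
opening: 0.012
grasp_force: 50.6
```

Emit:
drive_tool:
  series:
    - {"gripper": 5, "travel": [1, 0, -3], "twist": 0}
    - {"gripper": 5, "travel": [1, 0, -6], "twist": 0}
    - {"gripper": 5, "travel": [1, 0, -6], "twist": 0}

```text
t: 26.53
position: [0.446, 0.0433, 0.0814]
ee_rot: [[-0.088, 0.996, -0.012], [0.996, 0.088, 0.0], [0.001, -0.011, -1.0]]
force: [-11.9, -0.5, 4.7]
opening: 0.0127
grasp_force: 52.1
```

```bash
cat > lid.py <<'E'
from h import *
s=read_state();print(s["t"],s["position"].round(4),s["force"].round(1))
for n in ["side","wrist"]:
    p=get_image(n);w=(cloud if n=="side" else fcloud)(p)
    y=np.radians(5);d=w[...,:2]-[.580,.053];gx=d[...,0]*np.cos(y)+d[...,1]*np.sin(y);gy=-d[...,0]*np.sin(y)+d[...,1]*np.cos(y)
    m=(abs(gx)<.09)&(abs(gy)<.09)&(w[...,2]>.1)&(w[...,2]<.16)&(p["frame"].min(2)>150)
    A=np.c_[gx[m],gy[m],np.ones(m.sum())];Z=w[m][:,2]
    c=np.linalg.lstsq(A,Z,rcond=None)[0];k=abs(Z-A@c)<.005;c=np.linalg.lstsq(A[k],Z[k],rcond=None)[0]
    print(n,m.sum(),"slope -> lid angle",-c[0].round(4),"side slope",c[1].round(4),"z mid",c[2].round(4))
E
python3 lid.py
```

```text
26.5333 [0.446  0.0433 0.0814] [-11.9  -0.5   4.7]
side 1850 slope -> lid angle -0.0062 side slope 0.0037 z mid 0.1183
wrist 46384 slope -> lid angle -0.0439 side slope -0.0017 z mid 0.1183
```

The lid reads shut, with its top at about 120 mm. I'll release, rise and re-check from higher.

Emit:
drive_tool:
  series:
    - {"gripper": 36, "travel": [0, 0, 2], "twist": 0}
    - {"gripper": 36, "travel": [0, 0, 4], "twist": 0}
    - {"gripper": 36, "travel": [0, 0, 6], "twist": 0}
    - {"gripper": 36, "travel": [0, 0, 40], "twist": 0}
    - {"gripper": 36, "travel": [0, 0, 80], "twist": 0}

```text
t: 27.05
position: [0.4509, 0.0431, 0.1617]
ee_rot: [[-0.088, 0.996, -0.005], [0.996, 0.088, 0.0], [0.001, -0.005, -1.0]]
force: [0.5, 0.3, -0.2]
opening: 0.0355
grasp_force: 0.0
```

Emit:
drive_tool:
  series:
    - {"gripper": 0, "travel": [0, 0, 40], "twist": 0}
    - {"gripper": 0, "travel": [0, 0, 80], "twist": 0}
    - {"gripper": 0, "travel": [0, 0, 100], "twist": 0}
    - {"gripper": 0, "travel": [0, 0, 100], "twist": 0}
    - {"gripper": 0, "travel": [0, 0, 100], "twist": 0}

```text
t: 27.47
position: [0.454, 0.043, 0.2643]
ee_rot: [[-0.088, 0.996, 0.005], [0.996, 0.088, -0.0], [-0.001, 0.005, -1.0]]
force: [0.2, -0.5, -0.5]
opening: -0.0001
grasp_force: 0.0
```

```bash
python3 lid.py; python3 - <<'E'
from h import *
p=get_image("wrist");w=fcloud(p);hsv=cv2.cvtColor(p["frame"],cv2.COLOR_BGR2HSV).astype(int);cv2.imwrite("pics/w12.png",p["frame"])
for n,lo,hi in [("red",0,8),("yel",20,35),("blu",100,130),("gre",45,85)]:
    m=(w[...,1]>.16)&(w[...,1]<.24)&(w[...,0]>.44)&(w[...,0]<.66)&(hsv[...,1]>120)&(hsv[...,2]>70)&(hsv[...,0]>=lo)&(hsv[...,0]<=hi)&(w[...,2]>.083)&(w[...,2]<.095)
    A=w[m];r=cv2.minAreaRect((A[:,:2]*1000).astype(np.float32));print(n,m.sum(),A.mean(0).round(4),np.round(r[0],1),np.round(r[1],1))
E
```

```text
27.4667 [0.454  0.043  0.2643] [ 0.2 -0.5 -0.5]
side 2027 slope -> lid angle -0.0117 side slope -0.0019 z mid 0.1181
wrist 24523 slope -> lid angle -0.009 side slope -0.0027 z mid 0.1183
red 463 [0.6245 0.2089 0.0863] [625.2 209.4] [23.8 32. ]
yel 522 [0.5888 0.2058 0.0863] [589.3 206.1] [24.4 31.2]
blu 563 [0.5532 0.2026 0.0863] [553.9 203.1] [24.2 31.5]
gre 631 [0.4821 0.197  0.0862] [482.2 197.3] [23.1 30.9]
```

View pics/w12.png

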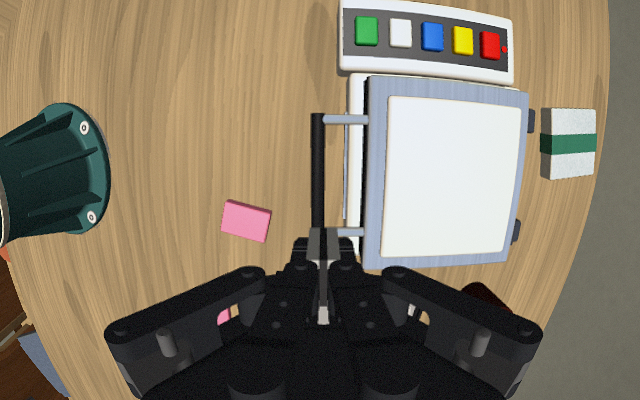

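The lid is shut: slope about 0.01 rad and top at 118 + 1.5 mm. The keys are along the top at (366–490, 30–45). I'll press red first with closed fingers.

Emit:
drive_tool:
  series:
    - {"gripper": 0, "travel": [28, 27, 0], "twist": 0}
    - {"gripper": 0, "travel": [56, 54, 0], "twist": 0}
    - {"gripper": 0, "travel": [84, 81, 0], "twist": 0}
    - {"gripper": 0, "travel": [112, 108, 0], "twist": 0}
    - {"gripper": 0, "travel": [140, 135, 0], "twist": 0}

```text
t: 28.03
position: [0.5925, 0.1793, 0.26]
ee_rot: [[-0.088, 0.996, -0.003], [0.996, 0.088, -0.001], [-0.0, -0.004, -1.0]]
force: [0.4, 0.4, 1.0]
opening: 0.0001
grasp_force: 0.0
```

Emit:
drive_tool:
  series:
    - {"gripper": 0, "travel": [28, 25, 0], "twist": 0}
    - {"gripper": 0, "travel": [34, 31, -35], "twist": 0}
    - {"gripper": 0, "travel": [34, 31, -75], "twist": 0}
    - {"gripper": 0, "travel": [34, 31, -115], "twist": 0}
    - {"gripper": 0, "travel": [34, 31, -152], "twist": 0}

```text
t: 28.45
position: [0.6246, 0.2091, 0.106]
ee_rot: [[-0.088, 0.996, -0.004], [0.996, 0.088, -0.001], [-0.001, -0.004, -1.0]]
force: [0.1, 0.9, -0.0]
opening: -0.0005
grasp_force: 0.0
```

Emit:
drive_tool:
  series:
    - {"gripper": 0, "travel": [0, 0, 0], "twist": 0}
    - {"gripper": 0, "travel": [0, 0, 0], "twist": 0}
    - {"gripper": 0, "travel": [0, 0, -15], "twist": 0}
    - {"gripper": 0, "travel": [0, 0, -20], "twist": 0}

```text
t: 28.78
position: [0.6275, 0.2093, 0.0915]
ee_rot: [[-0.088, 0.996, 0.002], [0.996, 0.088, 0.001], [0.0, 0.002, -1.0]]
force: [-0.1, -0.3, 0.2]
opening: 0.0
grasp_force: 0.0
```

Emit:
drive_tool:
  series:
    - {"gripper": 0, "travel": [0, 0, -4], "twist": 0}
    - {"gripper": 0, "travel": [0, 0, -8], "twist": 0}
    - {"gripper": 0, "travel": [0, 0, -10.5], "twist": 0}
    - {"gripper": 0, "travel": [0, 0, -10.5], "twist": 0}
    - {"gripper": 0, "travel": [0, 0, -10.5], "twist": 0}

```text
t: 29.2
position: [0.6274, 0.2092, 0.0821]
ee_rot: [[-0.088, 0.996, 0.003], [0.996, 0.088, 0.001], [0.0, 0.003, -1.0]]
force: [-1.1, -0.6, 8.1]
opening: 0.0001
grasp_force: 3.9
```

Red is fully in, at 8 N with the tip at 82 mm. I'll lift off and press yellow.

Emit:
drive_tool:
  series:
    - {"gripper": 0, "travel": [0, 0, 12], "twist": 0}
    - {"gripper": 0, "travel": [0, 0, 32], "twist": 0}
    - {"gripper": 0, "travel": [-36.5, -3.5, 32], "twist": 0}
    - {"gripper": 0, "travel": [-36.5, -3.5, 32], "twist": 0}
    - {"gripper": 0, "travel": [-36.5, -3.5, 32], "twist": 0}

```text
t: 29.62
position: [0.5877, 0.2054, 0.1128]
ee_rot: [[-0.088, 0.996, -0.001], [0.996, 0.088, -0.0], [-0.0, -0.001, -1.0]]
force: [0.1, 0.0, 0.3]
opening: -0.0001
grasp_force: 0.0
```

Emit:
drive_tool:
  series:
    - {"gripper": 0, "travel": [0, 0, -20], "twist": 0}
    - {"gripper": 0, "travel": [0, 0, -25], "twist": 0}
    - {"gripper": 0, "travel": [0, 0, -29], "twist": 0}
    - {"gripper": 0, "travel": [0, 0, -32], "twist": 0}
    - {"gripper": 0, "travel": [0, 0, -32], "twist": 0}

```text
t: 30.03
position: [0.5904, 0.2056, 0.0819]
ee_rot: [[-0.088, 0.996, 0.0], [0.996, 0.088, 0.0], [-0.0, 0.0, -1.0]]
force: [-4.2, -1.4, 13.7]
opening: -0.0001
grasp_force: 6.7
```

Emit:
drive_tool:
  series:
    - {"gripper": 0, "travel": [0, 0, 0], "twist": 0}
    - {"gripper": 0, "travel": [0, 0, 0], "twist": 0}

```text
t: 30.2
position: [0.5905, 0.2056, 0.0819]
ee_rot: [[-0.088, 0.996, 0.001], [0.996, 0.088, 0.0], [0.0, 0.001, -1.0]]
force: [-3.8, -2.0, 14.8]
opening: -0.0001
grasp_force: 7.1
```

Yellow is fully in. Next is blue (another −36, −3 mm), pressed 1 mm less deep.

Emit:
drive_tool:
  series:
    - {"gripper": 0, "travel": [0, 0, 12], "twist": 0}
    - {"gripper": 0, "travel": [0, 0, 32], "twist": 0}
    - {"gripper": 0, "travel": [-36, -3, 32], "twist": 0}
    - {"gripper": 0, "travel": [-36, -3, 32], "twist": 0}
    - {"gripper": 0, "travel": [-36, -3, 32], "twist": 0}

```text
t: 30.62
position: [0.552, 0.2024, 0.1122]
ee_rot: [[-0.088, 0.996, -0.002], [0.996, 0.088, -0.0], [-0.0, -0.002, -1.0]]
force: [0.4, 0.4, 0.4]
opening: -0.0001
grasp_force: 0.0
```

Emit:
drive_tool:
  series:
    - {"gripper": 0, "travel": [0, 0, -20], "twist": 0}
    - {"gripper": 0, "travel": [0, 0, -25], "twist": 0}
    - {"gripper": 0, "travel": [0, 0, -29], "twist": 0}
    - {"gripper": 0, "travel": [0, 0, -31.5], "twist": 0}
    - {"gripper": 0, "travel": [0, 0, -31.5], "twist": 0}

```text
t: 31.03
position: [0.5546, 0.2026, 0.082]
ee_rot: [[-0.088, 0.996, 0.0], [0.996, 0.088, -0.0], [-0.0, 0.0, -1.0]]
force: [-3.2, -0.8, 11.9]
opening: -0.0001
grasp_force: 6.0
```

Emit:
drive_tool:
  series:
    - {"gripper": 0, "travel": [0, 0, 0], "twist": 0}
    - {"gripper": 0, "travel": [0, 0, 0], "twist": 0}

```text
t: 31.2
position: [0.5546, 0.2026, 0.082]
ee_rot: [[-0.088, 0.996, 0.001], [0.996, 0.088, 0.0], [0.0, 0.001, -1.0]]
force: [-3.4, -1.5, 13.1]
opening: -0.0
grasp_force: 6.4
```

Emit:
drive_tool:
  series:
    - {"gripper": 0, "travel": [0, 0, 12], "twist": 0}
    - {"gripper": 0, "travel": [0, 0, 32], "twist": 0}
    - {"gripper": 0, "travel": [-35, -3, 36], "twist": 0}
    - {"gripper": 0, "travel": [-72, -6, 36], "twist": 0}
    - {"gripper": 0, "travel": [-72, -6, 36], "twist": 0}

```text
t: 31.62
position: [0.4724, 0.195, 0.1152]
ee_rot: [[-0.088, 0.996, -0.011], [0.996, 0.088, -0.002], [-0.001, -0.011, -1.0]]
force: [-2.4, 0.3, -1.9]
opening: 0.0002
grasp_force: 0.0
```

Emit:
drive_tool:
  series:
    - {"gripper": 0, "travel": [0, 0, 0], "twist": 0}
    - {"gripper": 0, "travel": [0, 0, 0], "twist": 0}

```text
t: 31.78
position: [0.4827, 0.1968, 0.1167]
ee_rot: [[-0.088, 0.996, 0.001], [0.996, 0.088, 0.0], [0.0, 0.001, -1.0]]
force: [-0.4, 0.7, 0.4]
opening: 0.0
grasp_force: 0.0
```

Now over green at (482.7, 196.8).

Emit:
drive_tool:
  series:
    - {"gripper": 0, "travel": [0, 0, -22], "twist": 0}
    - {"gripper": 0, "travel": [0, 0, -28], "twist": 0}
    - {"gripper": 0, "travel": [0, 0, -33], "twist": 0}
    - {"gripper": 0, "travel": [0, 0, -35.5], "twist": 0}
    - {"gripper": 0, "travel": [0, 0, -35.5], "twist": 0}

```text
t: 32.2
position: [0.483, 0.1966, 0.082]
ee_rot: [[-0.088, 0.996, 0.001], [0.996, 0.088, -0.0], [-0.0, 0.001, -1.0]]
force: [-2.5, -1.2, 9.2]
opening: 0.0001
grasp_force: 5.0
```

Emit:
drive_tool:
  series:
    - {"gripper": 0, "travel": [0, 0, 0], "twist": 0}
    - {"gripper": 0, "travel": [0, 0, 0], "twist": 0}

```text
t: 32.37
position: [0.483, 0.1966, 0.082]
ee_rot: [[-0.088, 0.996, 0.001], [0.996, 0.088, 0.0], [-0.0, 0.001, -1.0]]
force: [-2.6, -1.2, 10.4]
opening: 0.0001
grasp_force: 5.3
```

Emit:
drive_tool:
  series:
    - {"gripper": 0, "travel": [0, 0, 12], "twist": 0}
    - {"gripper": 0, "travel": [0, 0, 40], "twist": 0}
    - {"gripper": 0, "travel": [0, 0, 80], "twist": 0}
    - {"gripper": 0, "travel": [-20, 0, 120], "twist": 0}
    - {"gripper": 0, "travel": [-40, 0, 160], "twist": 0}

```text
t: 32.78
position: [0.4453, 0.1965, 0.2372]
ee_rot: [[-0.087, 0.996, 0.0], [0.996, 0.087, 0.0], [0.0, 0.0, -1.0]]
force: [0.0, 1.0, 0.0]
opening: -0.0001
grasp_force: 0.0
```

Emit:
drive_tool:
  series:
    - {"gripper": 0, "travel": [0, 0, 20], "twist": 0}
    - {"gripper": 0, "travel": [0, 0, 20], "twist": 0}
    - {"gripper": 0, "travel": [0, 0, 20], "twist": 0}

```text
t: 33.03
position: [0.4458, 0.1969, 0.2568]
ee_rot: [[-0.088, 0.996, 0.004], [0.996, 0.088, 0.001], [0.001, 0.004, -1.0]]
force: [0.1, -0.2, -0.1]
opening: -0.0
grasp_force: 0.0
```

```bash
python3 lid.py; python3 - <<'E'
from h import *
p=get_image("wrist");w=fcloud(p);hsv=cv2.cvtColor(p["frame"],cv2.COLOR_BGR2HSV).astype(int)
for n,lo,hi in [("red",0,8),("yel",20,35),("blu",100,130),("gre",45,85)]:
    m=(w[...,1]>.16)&(w[...,1]<.24)&(w[...,0]>.44)&(w[...,0]<.66)&(hsv[...,1]>120)&(hsv[...,2]>70)&(hsv[...,0]>=lo)&(hsv[...,0]<=hi)&(w[...,2]>.075)&(w[...,2]<.095)
    print(n,m.sum(),np.median(w[m],0).round(4))
E
```

```text
33.0333 [0.4458 0.1969 0.2568] [ 0.1 -0.2 -0.1]
side 1989 slope -> lid angle -0.0079 side slope 0.0005 z mid 0.1181
wrist 5644 slope -> lid angle -0.0191 side slope -0.0519 z mid 0.1201
red 578 [0.6244 0.2107 0.0861]
yel 631 [0.5879 0.2076 0.0862]
blu 645 [0.5523 0.2049 0.0862]
gre 686 [0.482  0.1986 0.0862]
```

The lid is shut, all the coloured keys are back up, and the robot is clear of everything.

```bash
python3 -c "from station import *; print(finish_job())"
```

```text
the job is handed in; nothing more can be done
None
```

I handed the job in after about 33 s of robot time: three rice cakes seated flat in their wells, lid shut, red, yellow, blue and green pressed in order and back up; the judge returned no verdict.

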